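Stow the ingot bars in stack-nest bins

ROBOT

A 7-joint arm with a two-finger parallel gripper is mounted at the origin on a cart in front of the work surface, level with it; the furniture and walls round the work are solid. World frame = base frame: x ahead of the robot, y to its left, z up, the work surface at z = 0. Lengths are in m, angles in rad, forces in N, time in s.
With the tool pointing down it reaches from about 0.425 to 0.875 m from the base axis. Payload 4.7 kg.
Tool frame: the origin (TCP) lies at the very end of the fingers, on their centre line; the grasp point (between the pads) lies behind it (ctrl.tcp_to_grasp is the y of the grasp point in the tool frame, in m); y points along the fingers, x is the direction in which the jaws open and shut, and the axes are right-handed (so a half turn about y gives the same grasp; the last joint's range is limited). The gripper opens to 87 mm and grips with 3 to 60 N. Pads are 19 mm wide; open, the fingers measure 117 mm over their backs; the gripper's body (75 mm by 190 mm) begins 51 mm behind the grasp point.
Start: joints at [-1.238, 0.321, -0.07, 1.45, 0.023, 1.371, -0.057], TCP at [0.204, 0.617, 0.185] pointing down, gripper open.
Joint ranges: [-2.86, 2.86], [-0.3, 2.09], [-1.38, 1.24], [0.06, 2.45], [-1.56, 4.7], [0.09, 2.05], [-2.69, 2.69]. Speed limits (rad/s): [2.57, 2.57, 3.14, 3.14, 3.14, 3.14, 3.14].

INTERFACE

Orientations are given as a rotation vector (axis times angle).
In Python, from bench import ctrl, get_image, workorder gives the robot as it stands.
- The arm moves only by the tool drive_tool, never from a script. Its argument "increments" is text: rows parted by semicolons, each of 5 numbers parted by spaces: the shift along the tool's x, y, z in mm, then the turn about the tool's y in degrees, then the closure in counts, from 0 (fully open) to 255 (shut). In form: tx ty tz yaw fingers; .... A call has 1 to 20 rows; each row shifts and turns the commanded pose from where the row before left it, along the tool's axes as they then stand; what a row does not reach is not made up. A row lasts 1/8 s, in which the tool goes at most 62.5 mm and 10.7 degrees, less where a joint would pass 70% of its speed; a pose out of reach is approached as far as the arm can. A call is refused whole if a number of a shift passes 62.5 or a number of a turn 10.7, either way. A call with a gripper value outside its range is refused whole. The fingers move at their own pace and stop on an object; "squeeze" is the grip in N (left out, the last holds). Time passes only in rows, so rows that do not move let the fingers close. It gives the time, the measured TCP pose, the force and the opening at its end, in the units of the state.
- ctrl.get_state(): the state, without advancing time (a new reading comes with each control period).
- get_image(name): name is "side" or "top"; returns a dict with "img" (400x640x3 uint8, red, green, blue), "mtx" (3x3 intrinsics, pixels), "camera_from_world" (4x4, takes a point from world to camera coordinates). Camera axes: x right, y up, looking along -z (the intrinsics and any distortion apply to the point x, -y, -z); pixel columns grow to the right and rows downward; lengths in m; the calibration is good to about 2 mm. A picture is of the moment at which its call begins. There is no depth.
- workorder.close_job(): hands the job in, once; it reports no verdict.
The state is a dict: "time": time; "joint_positions": joint angles; "qd": joint speeds; "joint_torque": joint torques, N m; "position": TCP position; "tool_rot": TCP orientation; "ft_force": force on the tool from outside, world axes, zero at the start; "torque": the same for the moment, N m; "grip_width": opening from 0.0 (shut) to 1.0 (fully open).
Only numpy, scipy, OpenCV 4.12 (cv2) and the standard library are available. Lean on these libraries where they do the work, as an engineer would, in place of code of your own. Each camera call takes 0.05 s, during which the arm holds its last target.

TASK

Take the nested red and blue bins out of the grey one and stow the brass bars by length: every long (85 mm) bar flat on the floor of the grey bin, every middle (65 mm) bar flat on the floor of the blue bin, while the short (45 mm) bars stay on the bench. Stack the bins grey, blue, red from the bottom up, each turned half a turn from the one below so that it sits level on the ledges instead of nesting; the blue bin may go on only once the long bars are in the grey one. Leave the black jar, the wax tin and the loupe where they are.

Things in the scene. Friction and masses are not known exactly. Their poses are not given: they have to be found in the camera images.
- grey_bin: Bottom bin, grey, fixed to the bench, origin centre of underside. All bins alike: 160 (x) x 144 (y) x 52 mm high, walls 3 mm, yellow marker on the +x end; tub inside 140 x 96, floor 4 mm thick; 28 mm up it widens to 152 x 138 inside. Starts with blue nested in it and red in blue, same yaw. A bin set in at the same yaw nests, 28 mm up; turned half a turn it rests on ledges 44 mm up; play 4 mm.
- blue_bin: Blue loose bin, 0.2 kg, same shape and frame. Every bin has a grip lug in the middle of each long rim (x = 0, y = +75 and -75 mm), 12 mm thick in y, 44 mm long, from 32 to 52 mm above the underside: pinch it from above with one finger inside the bin.
- red_bin: Red loose bin, 0.2 kg, same shape and frame, on top of the nest at the start. Every bin has feet outside its tub (at x = -52 and +32 mm, both sides, out to y = 65 mm) and ledge posts inside the upper part (at x = +52 and -32 mm, both sides, tops 44 mm above the underside, reaching inward to y = 55 mm).
- blue_bin_mark (a point): Yellow marker on the +x end of the blue bin: 80 mm along its x from its origin, 39 mm up.
- red_bin_mark (a point): Yellow marker on the +x end of the red bin: 80 mm along its x from its origin, 39 mm up.
- dark_jar: Black jar, 60 mm across, 70 mm high; bystander. Origin: centre of the underside.
- wax_box: Flat painted tin with a lump of wax on its lid, 48 x 73 x 19 mm; bystander. Origin: centre of the underside.
- eye_loupe: Folding loupe, black ring and clear-grey case, 63 x 48 x 24 mm; bystander. Origin: centre of the underside.
- long0: Brass ingot bar, 85 x 20 x 16 mm, 230 g. Origin: centre of the underside; x along its length, z up. Long bar: belongs in the grey bin. Starts flat on the bench. There are one or two of this length; an absent one reads None.
- long1: Brass ingot bar, 85 x 20 x 16 mm, 230 g. Origin: centre of the underside; x along its length, z up. Long bar: belongs in the grey bin. Starts flat on the bench. There are one or two of this length; an absent one reads None.
- mid0: Brass ingot bar, 65 x 20 x 16 mm, 176 g. Origin: centre of the underside; x along its length, z up. Middle-length bar: belongs in the blue bin. Starts flat on the bench. There are one or two of this length; an absent one reads None.
- mid1: Brass ingot bar, 65 x 20 x 16 mm, 176 g. Origin: centre of the underside; x along its length, z up. Middle-length bar: belongs in the blue bin. Starts flat on the bench. There are one or two of this length; an absent one reads None.
- short0: Brass ingot bar, 45 x 20 x 16 mm, 122 g. Origin: centre of the underside; x along its length, z up. Short bar: stays on the bench. Starts flat on the bench. Both short bars are always there.
- short1: Brass ingot bar, 45 x 20 x 16 mm, 122 g. Origin: centre of the underside; x along its length, z up. Short bar: stays on the bench. Starts flat on the bench. Both short bars are always there.

How it is judged:
On the way, in this order (a step that is already met when the one before it is completed fails the run):
1. the blue and red bins have been taken away from the grey bin (horizontal distance between each of blue_bin, red_bin and grey_bin above 0.1 m), for 0.2 s.
2. all long bars lie in the grey bin and the blue bin rests on its ledges, turned half a turn (x of blue_bin in the frame of grey_bin between -0.008 and 0.008 m and y of blue_bin in the frame of grey_bin between -0.008 and 0.008 m and z of blue_bin in the frame of grey_bin between 0.04 and 0.048 m and x of blue_bin_mark in the frame of grey_bin below -0.065 m and angle between blue_bin's own z axis and vertical below 0.06 rad and x of long0 in the frame of grey_bin between -0.07 and 0.07 m and y of long0 in the frame of grey_bin between -0.048 and 0.048 m and z of long0 in the frame of grey_bin between -0.002 and 0.018 m and x of long1 in the frame of grey_bin between -0.07 and 0.07 m and y of long1 in the frame of grey_bin between -0.048 and 0.048 m and z of long1 in the frame of grey_bin between -0.002 and 0.018 m), for 0.2 s.
At the end, for the whole second after the job is handed in: Long bars on the grey bin's floor, middle bars on the blue bin's floor, short bars on the bench over 100 mm from the grey bin's centre; blue on grey and red on blue, each turned half a turn, centred within 8 mm, 40 to 48 mm above the one below, level within 0.06 rad; all at rest (all of step 2 and x of red_bin in the frame of blue_bin between -0.008 and 0.008 m and y of red_bin in the frame of blue_bin between -0.008 and 0.008 m and z of red_bin in the frame of blue_bin between 0.04 and 0.048 m and x of red_bin_mark in the frame of blue_bin below -0.065 m and angle between red_bin's own z axis and vertical below 0.06 rad and x of mid0 in the frame of blue_bin between -0.07 and 0.07 m and y of mid0 in the frame of blue_bin between -0.048 and 0.048 m and z of mid0 in the frame of blue_bin between -0.002 and 0.018 m and x of mid1 in the frame of blue_bin between -0.07 and 0.07 m and y of mid1 in the frame of blue_bin between -0.048 and 0.048 m and z of mid1 in the frame of blue_bin between -0.002 and 0.018 m and height (world z) of each of short0, short1 below 0.012 m and horizontal distance between each of short0, short1 and grey_bin above 0.1 m and linear speed of each of blue_bin, red_bin, long0, long1, mid0, mid1 below 0.03 m/s); the robot touches nothing.
It fails at once if the black jar, wax tin or loupe moved by more than 30 mm (distance of any of dark_jar, wax_box, eye_loupe from where it was at the start of the episode above 0.03 m).
Of long0, long1 only 1 to 2 are there at a start; the rules pass over those that are not, and their reading is None.
Of mid0, mid1 only 1 to 2 are there at a start; the rules pass over those that are not, and their reading is None.
At some moment in a run one of long0, long1, mid0, mid1 may be knocked a few centimetres aside while the robot is not near it.
It also fails if it takes over 210 s, if anything falls off the work surface, if the arm or the gripper's body presses on something with over 40 N, if the wrist force passes 120 N, or if a joint passes its speed limit or range.

## Working session

There is one attempt and no reset: what is moved stays moved. The work goes in short steps, Python scripts to look and compute and a tool call to move; the robot and the scene stay as the last step left them, time stands still between calls to the robot, and variables do not carry over. Pictures are saved under pics/ and viewed, and the job is handed in when it is done.

Besides the shell and the picture viewer there is one more tool, called after ">>>" as name(argument=value, ...) on one line, values as JSON. drive_tool: Moves the arm, as the interface text tells. Its arguments: {"type":"object","properties":{"increments":{"type":"string"},"squeeze":{"type":"number"}},"required":["increments"]}

```bash
mkdir -p pics; ls; cat > h.py <<'E'
import numpy as np, cv2
from bench import ctrl,get_image,workorder
from scipy.spatial.transform import Rotation as R
def snap(n,f=None):
    d=get_image(n)
    if f: cv2.imwrite('pics/'+f,d['img'][:,:,::-1])
    return d
def ray(d,u,v):
    M=d['camera_from_world'];Rm=M[:3,:3];t=M[:3,3]
    p=np.linalg.inv(d['mtx'])@np.array([u,v,1.])
    c=np.array([p[0],-p[1],-p[2]]);return -Rm.T@t,Rm.T@c
def onz(d,u,v,z):
    o,r=ray(d,u,v);return o+r*(z-o[2])/r[2]
def proj(d,P):
    c=d['camera_from_world']@np.append(P,1);p=d['mtx']@np.array([c[0],-c[1],-c[2]]);return p[:2]/p[2]
def st():
    s=ctrl.get_state();print('t',round(s['time'],2),'pos',np.round(s['position'],4),'grip',s['grip_width'],'F',np.round(s['ft_force'],1))
    print('axes(cols x,y,z)',np.round(R.from_rotvec(s['tool_rot']).as_matrix(),3).tolist(),'q',np.round(s['joint_positions'],3));return s
E
python3 - <<'E'
from h import *
st();print(ctrl.tcp_to_grasp)
for n in('side','top'):
    d=snap(n,n+'0.png');print(n,d['mtx'].tolist(),np.round(d['camera_from_world'],4).tolist(),ray(d,320,200)[0],[k for k in d])
E
```

```text
pics
t 0.0 pos [0.2036 0.6167 0.184 ] grip 0.999295842540609 F [-0.1  0.1 -0.1]
axes(cols x,y,z) [[0.313, -0.0, -0.95], [0.95, -0.002, 0.313], [-0.002, -1.0, -0.0]] q [-1.238  0.322 -0.07   1.452  0.023  1.371 -0.057]
-0.0187
side [[481.76551109383934, 0.0, 316.3237646539795], [0.0, 481.76551109383934, 194.52679610267717], [0.0, 0.0, 1.0]] [[0.9349, -0.3548, -0.0023, -0.5666], [0.2212, 0.5778, 0.7856, -0.1755], [-0.2774, -0.735, 0.6187, -0.9995], [0.0, 0.0, 0.0, 1.0]] [ 0.29125607 -0.8342679   0.7550044 ] ['img', 'mtx', 'camera_from_world']
top [[424.7262047901863, 0.0, 317.6084676940512], [0.0, 424.7262047901863, 202.06017813490942], [0.0, 0.0, 1.0]] [[-0.0117, -0.9996, -0.0241, -0.021], [0.9908, -0.0149, 0.1347, -0.5818], [-0.135, -0.0223, 0.9906, -1.2754], [0.0, 0.0, 0.0, 1.0]] [ 0.40391597 -0.05811479  1.34127355] ['img', 'mtx', 'camera_from_world']
```

View pics/side0.png

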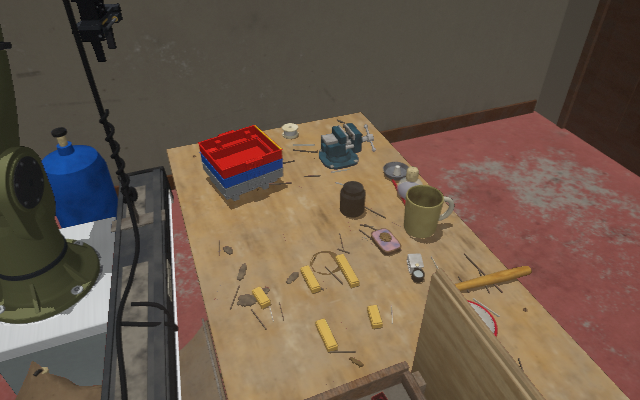

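View pics/top0.png

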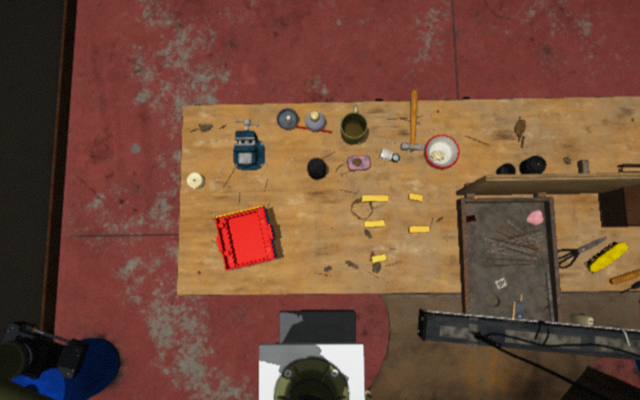

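```bash
cat >> h.py <<'E'
def bars(d,z=0.016,amin=25):
    hsv=cv2.cvtColor(d['img'],cv2.COLOR_RGB2HSV)
    m=cv2.inRange(hsv,(20,130,150),(32,255,255))
    n,l,s,c=cv2.connectedComponentsWithStats(m)
    out=[]
    for i in range(1,n):
        if s[i,4]<amin: continue
        v,u=np.nonzero(l==i)
        P=np.array([onz(d,a,b,z)[:2] for a,b in zip(u,v)])
        (cx,cy),(w,h),a=cv2.minAreaRect((P*1000).astype(np.float32))
        if w<h: w,h=h,w;a+=90
        mu=P.mean(0)*1000
        ev,V=np.linalg.eigh(np.cov((P*1000).T)); ax=V[:,1]
        print('uv',u.mean().round(1),v.mean().round(1),'n',len(u),'rect c',round(cx,1),round(cy,1),'mean',mu.round(1),'LxW',round(w,1),round(h,1),'ang',round(((a+90)%180)-90,1),'pca',round((np.degrees(np.arctan2(ax[1],ax[0]))+90)%180-90,1),'sd',np.sqrt(ev*12).round(1))
    return m
E
python3 - <<'E'
from h import *
for n in('side','top'):
    d=snap(n); print(n,proj(d,[0,0,0]),proj(d,[.204,.617,.184])); m=bars(d)
    im=d['img'][:,:,::-1]
    c=(im[80:220,170:430] if n=='side' else im[140:290,180:440])
    cv2.imwrite('pics/c_%s.png'%n,cv2.resize(c,None,fx=3,fy=3,interpolation=cv2.INTER_CUBIC))
E
```

```text
side [ 43.24780995 279.14009891] [110.90144515  66.60152864]
uv 268.3 137.8 n 39 rect c 586.1 347.2 mean [586.6 344.8] LxW 143.0 4.7 ang -76.7 pca -77.1 sd [  4.4 157.3]
uv 346.9 268.8 n 260 rect c 593.5 -210.4 mean [ 593.6 -211.1] LxW 84.3 18.8 ang 89.6 pca 89.2 sd [18.7 84.2]
uv 309.9 277.2 n 210 rect c 513.7 -205.2 mean [ 513.8 -205.8] LxW 63.9 18.8 ang -88.2 pca -88.8 sd [18.5 64. ]
uv 260.4 295.4 n 171 rect c 406.8 -215.5 mean [ 406.9 -215.6] LxW 45.2 18.7 ang -79.7 pca -78.8 sd [18.9 44.7]
uv 374.4 314.8 n 189 rect c 595.0 -336.9 mean [ 594.9 -337.2] LxW 44.8 18.8 ang 77.5 pca 77.7 sd [18.6 44.9]
uv 326.0 333.4 n 299 rect c 494.6 -342.5 mean [ 494.5 -343.1] LxW 63.8 18.8 ang -89.4 pca -89.4 sd [18.5 63.3]
top [310.6162096  395.79523726] [ 76.27606683 338.34923807]
uv 415.4 196.7 n 83 rect c 596.6 -335.7 mean [ 596.8 -335.4] LxW 43.0 19.4 ang 77.6 pca 76.5 sd [18.9 44.3]
uv 374.8 197.8 n 178 rect c 594.8 -208.9 mean [ 595.4 -208.3] LxW 81.8 19.1 ang 89.1 pca 89.7 sd [21.1 85. ]
uv 374.1 223.3 n 135 rect c 515.2 -203.3 mean [ 515.  -203.6] LxW 63.3 20.8 ang -87.0 pca -88.1 sd [20.3 65.1]
uv 419.2 228.8 n 126 rect c 495.5 -342.2 mean [ 496.1 -342.8] LxW 62.0 18.6 ang 89.2 pca -88.4 sd [19.7 60.3]
uv 609.5 256.7 n 478 rect c 402.0 -913.8 mean [ 403.4 -915.5] LxW 138.2 34.5 ang -56.3 pca -56.3 sd [ 32.6 128.9]
uv 378.6 257.8 n 99 rect c 408.6 -214.5 mean [ 408.2 -214.4] LxW 45.1 20.8 ang -78.3 pca -79.1 sd [20.5 45.7]
```

View pics/c_top.png

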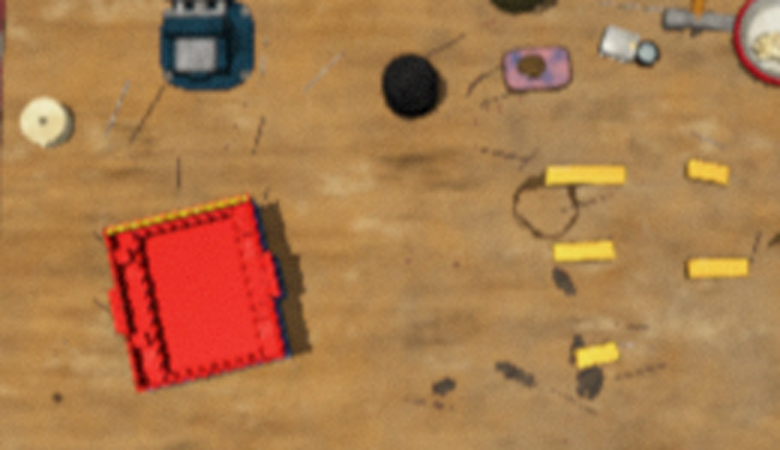

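View pics/c_side.png

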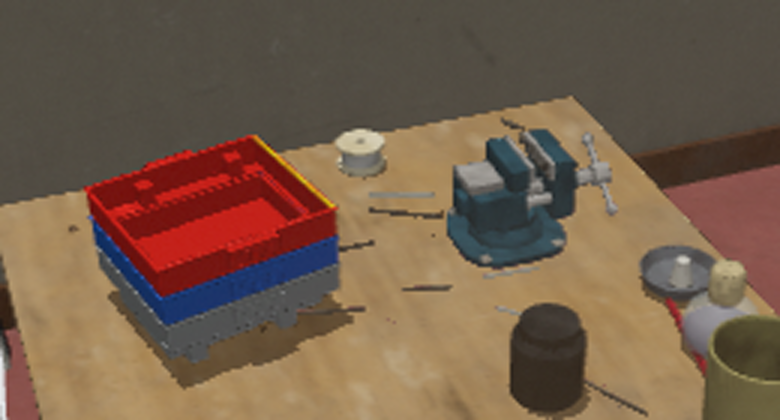

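```bash
python3 - <<'E'
from h import *
for n,(r0,r1,c0,c1) in (('side',(115,200,190,295)),('top',(195,280,205,290))):
    d=snap(n)
    cv2.imwrite('pics/z_%s.png'%n,cv2.resize(d['img'][r0:r1,c0:c1,::-1],None,fx=7,fy=7,interpolation=cv2.INTER_CUBIC))
    hsv=cv2.cvtColor(d['img'],cv2.COLOR_RGB2HSV)
    for z,(lo,hi),nm in ((.095,((20,120,120),(34,255,255)),'yel'),):
        m=np.zeros(hsv.shape[:2],np.uint8);m[r0:r1,c0:c1]=cv2.inRange(hsv,lo,hi)[r0:r1,c0:c1]
        v,u=np.nonzero(m);P=np.array([onz(d,a,b,z)[:2]*1e3 for a,b in zip(u,v)]);ev,V=np.linalg.eigh(np.cov(P.T))
        print(n,nm,len(u),P.mean(0),V[:,1],np.sqrt(12*ev))
    for nm,uv in dict(jar=((317,168) if n=='top' else (352,199)),wax=((358,163) if n=='top' else (385,240)),loupe=((390,156) if n=='top' else(416,267))).items():
        print(nm,onz(d,*uv,.02))
    t=onz(d,317,290,0); print(t)
E
```

```text
side yel 38 [554.81115229 219.89267377] [-0.22385842  0.97462167] [  3.97256014 140.27712984]
jar [ 0.69574609 -0.00859056  0.02      ]
wax [ 0.70458377 -0.16633001  0.02      ]
loupe [ 0.72743053 -0.26138594  0.02      ]
[ 5.20258812e-01 -2.29750020e-01 -1.11022302e-16]
top yel 42 [549.73924673 206.45295648] [-0.22278749  0.97486703] [  5.17028989 142.19158867]
jar [ 0.69320204 -0.02768532  0.02      ]
wax [ 0.70717505 -0.15798134  0.02      ]
loupe [ 0.72812223 -0.25988685  0.02      ]
[ 0.31162012 -0.02277219  0.        ]
```

View pics/z_side.png

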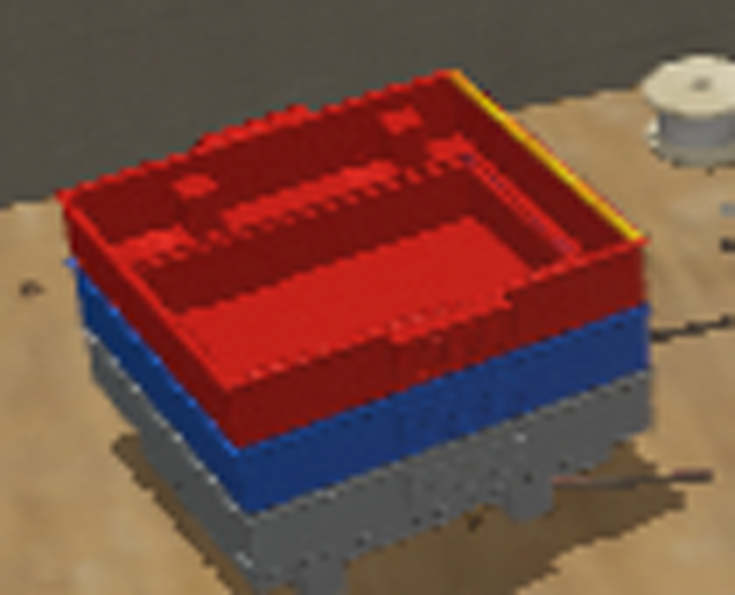

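View pics/z_top.png

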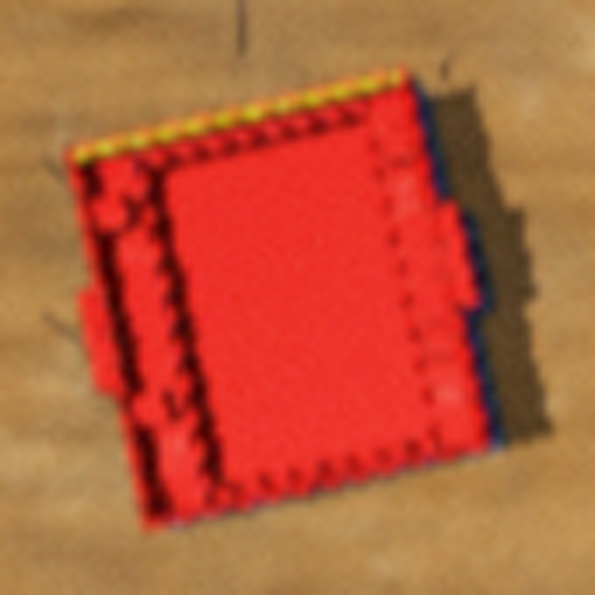

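```bash
cat >> h.py <<'E'
def tri(d1,u1,d2,u2):
    o1,r1=ray(d1,*u1);o2,r2=ray(d2,*u2);r1/=np.linalg.norm(r1);r2/=np.linalg.norm(r2)
    A=np.stack([r1,-r2],1);x=np.linalg.lstsq(A,o2-o1,rcond=None)[0]
    p,q=o1+x[0]*r1,o2+x[1]*r2;return (p+q)/2,np.linalg.norm(p-q)
E
python3 - <<'E'
from h import *
S=snap('side');T=snap('top')
s=dict(pp=(453,72),pm=(643,242),mm=(232,388),mp=(63,195))
t=dict(pp=(72,152),pm=(405,72),mm=(495,440),mp=(145,527))
f=lambda p,c,r:(c+(p[0]+.5)/7-.5,r+(p[1]+.5)/7-.5)
C={};Z={}
for k in s:
    a=f(s[k],190,115);b=f(t[k],205,195)
    p,e=tri(S,a,T,b);C[k]=p
    print(k,p*1e3,e*1e3,'side@108',onz(S,*a,.108)*1e3,'top@108',onz(T,*b,.108)*1e3)
    Z[k]=(onz(S,*a,.108),onz(T,*b,.108))
for nm,C in (('tri',C),('side',{k:v[0] for k,v in Z.items()}),('top',{k:v[1] for k,v in Z.items()})):
    x=(C['pp']+C['pm']-C['mm']-C['mp'])/2;y=(C['pp']+C['mp']-C['mm']-C['pm'])/2
    print(nm,np.mean(list(C.values()),0)*1e3,np.linalg.norm(x),np.linalg.norm(y),np.degrees(np.arctan2(x[1],x[0])),np.degrees(np.arctan2(-y[0],y[1])))
E
```

```text
pp [533.7164715  271.63921751 109.07644674] 1.2202161007352679 side@108 [533.50801802 273.5361455  108.        ] top@108 [534.43286609 271.82483831 108.        ]
pm [565.22918505 131.81427994 109.65068453] 1.494494179894681 side@108 [565.17095091 134.33663688 108.        ] top@108 [566.18263263 131.92169515 108.        ]
mm [411.46934129  93.5427267  111.13914732] 2.1591124701972237 side@108 [410.98234485  98.22636146 108.        ] top@108 [412.56106635  93.78359709 108.        ]
mp [379.14694885 238.14345343 108.42447968] 0.8217528266726865 side@108 [379.61023211 238.77046768 108.        ] top@108 [378.72995173 238.29524233 108.        ]
tri [472.39048667 183.7849194  109.57268957] 0.15828632738866366 0.14575981628098594 13.10296608962311 12.649573663177856
side [472.31788647 186.21740288 108.        ] 0.15806693650887052 0.14337878767537257 12.955605227008258 12.698460013398414
top [472.9766292  183.95634322 108.        ] 0.1587591672102346 0.14593887747298492 13.044749057486484 12.984421760964594
```

>>> drive_tool(increments="-32.5 0 -35.7 0 0; -32.5 0 -35.7 0 0; -32.5 0 -35.7 0 0; -32.5 0 -35.7 0 50; -32.5 0 -35.7 0 100; -32.5 0 -35.7 0 140; -32.5 0 -35.7 0 140; -32.5 0 -35.7 0 140; -32.5 0 -35.7 0 140; -32.5 0 -35.7 0 140; -32.5 0 -35.7 0 140; -32.5 0 -35.7 0 140; 0 0 0 -10.4 140; 0 0 0 -10.4 140; 0 0 0 -10.4 140; 0 0 0 0 140", squeeze=40)

```text
time: 2.4
position: [0.4883, 0.1126, 0.1852]
tool_rot: [-1.095, -1.372, 1.372]
ft_force: [-0.0, -0.2, -0.6]
grip_width: 0.45
```

```bash
cat >> h.py <<'E'
def go(x,y,z,th=None):
    "mm; prints total increments in current tool axes"
    s=ctrl.get_state();M=R.from_rotvec(s['tool_rot']).as_matrix()
    d=np.array([x,y,z])-s['position']*1e3
    cur=np.degrees(np.arctan2(M[1,0],M[0,0]))
    print('theta',cur.round(2),'tilt',np.degrees(np.arccos(-M[2,1])).round(2),'inc',(M.T@d).round(1),'norm',np.linalg.norm(d).round(1),'turn',None if th is None else round(-((th-cur+180)%360-180),1), 'q7',s['joint_positions'][6].round(2))
E
python3 - <<'E'
from h import *
st();go(489.2,111.9,87,102.9)
S=snap('side','s1.png');T=snap('top','t1.png')
for n,d,(r0,r1,c0,c1) in (('side',S,(95,205,190,330)),('top',T,(160,280,180,330))):
    cv2.imwrite('pics/z1_%s.png'%n,cv2.resize(d['img'][r0:r1,c0:c1,::-1],None,fx=5,fy=5,interpolation=cv2.INTER_CUBIC))
E
```

```text
t 2.4 pos [0.4883 0.1126 0.1852] grip 0.45006759837724764 F [-0.  -0.2 -0.6]
axes(cols x,y,z) [[-0.222, 0.0, -0.975], [0.975, 0.0, -0.222], [0.0, -1.0, -0.0]] q [-0.678 -0.007  0.399  1.825  0.003  1.323  1.515]
theta 102.82 tilt 0.02 inc [-0.9 98.2 -0.6] norm 98.2 turn -0.1 q7 1.51
```

View pics/z1_side.png

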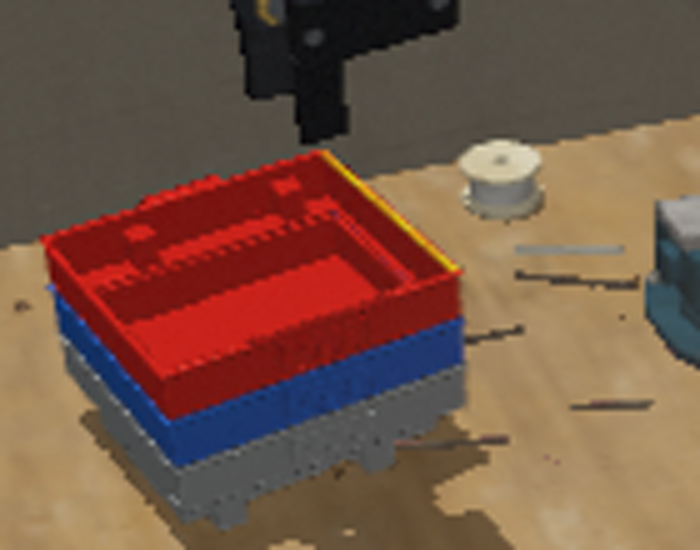

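View pics/z1_top.png

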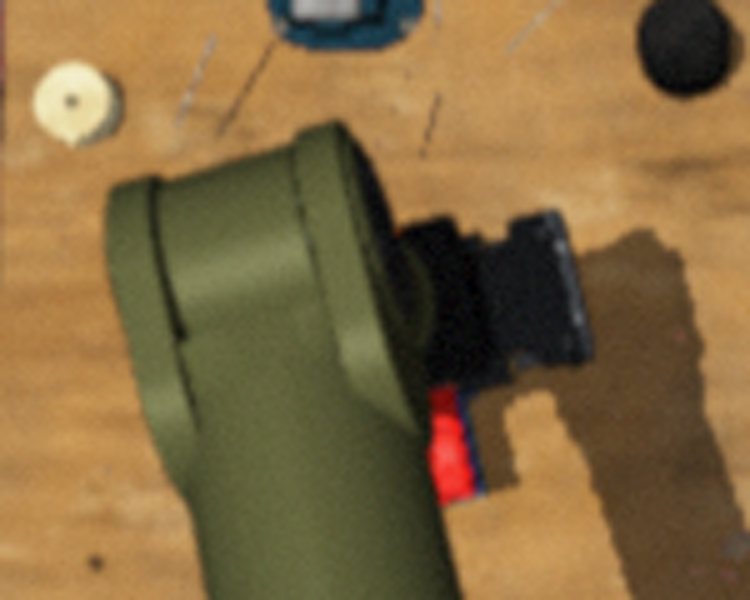

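>>> drive_tool(increments="-0.9 40 -0.6 0 140; 0 40 0 0 140; 0 12 0 0 140; 0 6 0 0 140; 0 0 0 0 140")

```text
time: 3.12
position: [0.4899, 0.1122, 0.088]
tool_rot: [-1.095, -1.375, 1.372]
ft_force: [-0.2, -1.0, -0.2]
grip_width: 0.449
```

>>> drive_tool(increments="0 0 0 0 255; 0 0 0 0 255; 0 0 0 0 255; 0 0 0 0 255; 0 0 0 0 255")

```text
time: 3.75
position: [0.4891, 0.1119, 0.0871]
tool_rot: [-1.094, -1.374, 1.373]
ft_force: [-0.1, -0.2, 1.7]
grip_width: 0.024
```

```bash
python3 - <<'E'
from h import *
st()
d=snap('side')
cv2.imwrite('pics/z2.png',cv2.resize(d['img'][95:205,190:330,::-1],None,fx=5,fy=5,interpolation=cv2.INTER_CUBIC))
E
```

```text
t 3.75 pos [0.4891 0.1119 0.0871] grip 0.02397503247270241 F [-0.1 -0.2  1.7]
axes(cols x,y,z) [[-0.224, 0.0, -0.975], [0.975, 0.0, -0.224], [0.0, -1.0, -0.0]] q [-0.666  0.077  0.407  1.95  -0.034  1.121  1.551]
```

View pics/z2.png

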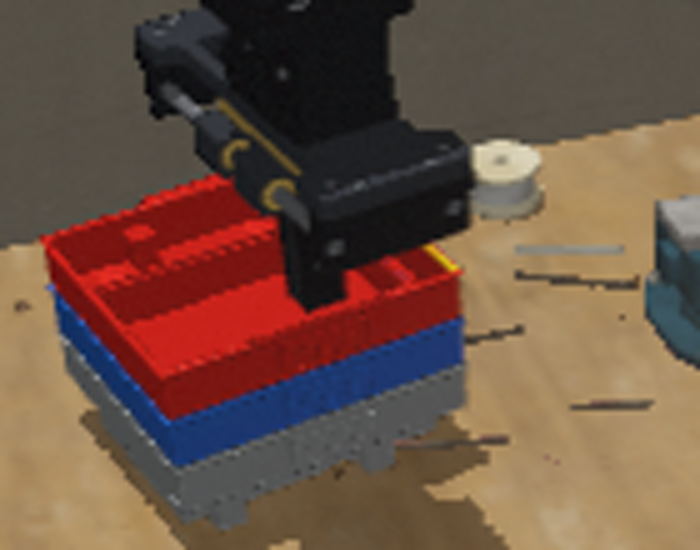

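```bash
python3 - <<'E'
from h import *
d=snap('side','s2.png')
f=lambda P:((proj(d,P)-[190,95])*5).round(0)
s=ctrl.get_state()
print('tcp',f(s['position']),'grasp',f(s['position']+[0,0,.0187]), 'lugtop',f([.489,.112,.108]))
for th in(0,):
    c,sn=np.cos(np.radians(12.9)),np.sin(np.radians(12.9))
    for P in ((80,-72),(-80,-72),(-80,72),(80,72),(22,-81),(-22,-81)):
        print(P,f([.4725+(c*P[0]-sn*P[1])/1e3,.185+(sn*P[0]+c*P[1])/1e3,.108]))
E
```

```text
tcp [323. 362.] grasp [320. 330.] lugtop [319. 326.]
(80, -72) [461. 272.]
(-80, -72) [163. 377.]
(-80, 72) [ 41. 239.]
(80, 72) [323. 149.]
(22, -81) [366. 317.]
(-22, -81) [284. 346.]
```

```bash
python3 - <<'E'
from h import *
d=snap('side')
cv2.imwrite('pics/z2b.png',cv2.resize(d['img'][125:175,215:290,::-1],None,fx=10,fy=10,interpolation=cv2.INTER_NEAREST))
E
```

```text
(no output)
```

View pics/z2b.png

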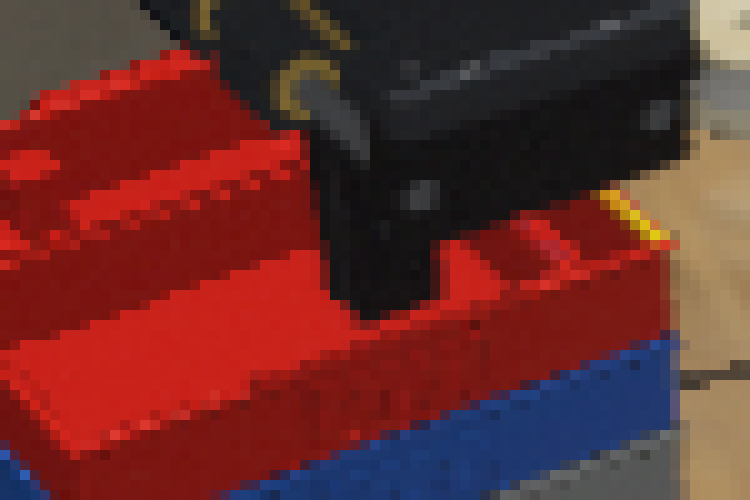

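```bash
python3 - <<'E'
from h import *
d=snap('side')
for z in(.087,.11,.12,.13,.14,.15): print(z,proj(d,[.4891,.1119,z]))
for z in(.185,.2,.21,.22,.23,.24,.25): print(z,proj(d,[.4883,.1126,z]))
T=snap('top')
cv2.imwrite('pics/z2t.png',cv2.resize(T['img'][190:290,190:310,::-1],None,fx=6,fy=6,interpolation=cv2.INTER_CUBIC))
E
```

```text
0.087 [254.5608425  167.34792654]
0.11 [253.77395087 159.43767915]
0.12 [253.42571405 155.93702004]
0.13 [253.07368755 152.39826504]
0.14 [252.71780917 148.82078889]
0.15 [252.35801534 145.20395255]
0.185 [250.64920891 132.14268649]
0.2 [250.07685475 126.4240021 ]
0.21 [249.68986002 122.55733889]
0.22 [249.29843815 118.64644197]
0.23 [248.90251275 114.69054793]
0.24 [248.50200564 110.6888757 ]
0.25 [248.09683683 106.64062602]
```

View pics/z2t.png

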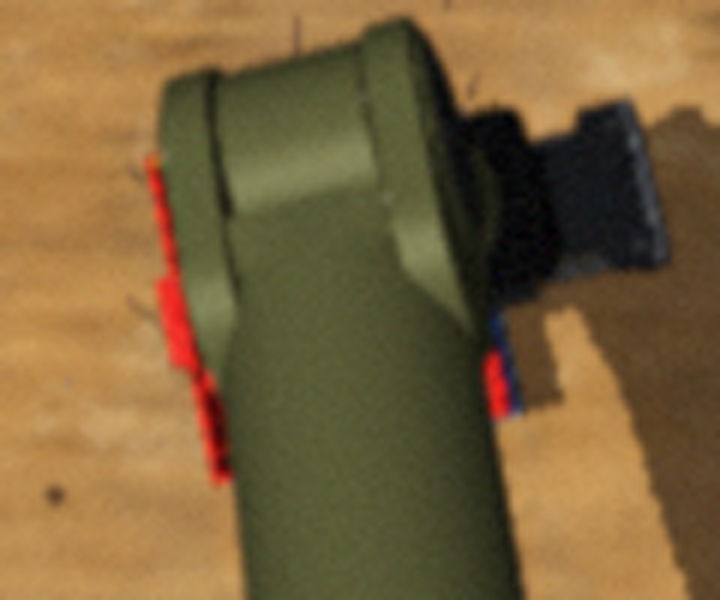

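View pics/s1.png

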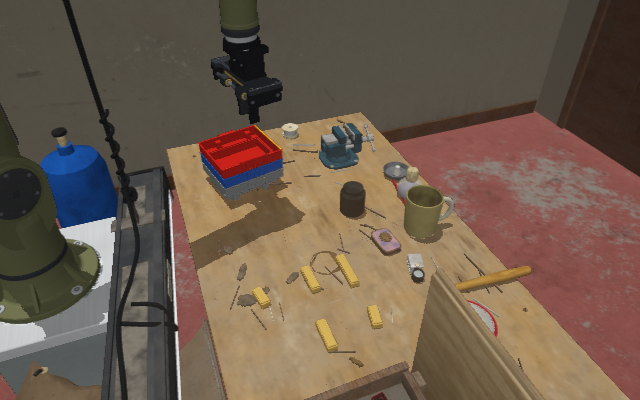

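```bash
python3 - <<'E'
from h import *
T=snap('top');S=snap('side','s3.png')
for nm,b,zs in (('reported',np.array([.489,.112]),(.16,.19)),('raised',np.array([.489,.112]),(.195,.225)),('shifted',np.array([.505,.158]),(.16,.19))):
  for w in(-.0375,.0375):
    for z in zs:
        e=b+.095*np.array([.223,-.975])+w*np.array([.975,.223]);P=[*e,z]
        print(nm,w,z,'top6x',((proj(T,P)-[190,190])*6).round(),'side5x',((proj(S,P)-[190,95])*5).round())
cv2.imwrite('pics/z3.png',cv2.resize(S['img'][40:190,180:330,::-1],None,fx=5,fy=5,interpolation=cv2.INTER_CUBIC)[:600])
E
```

```text
reported -0.0375 0.16 top6x [676. 269.] side5x [335. 356.]
reported -0.0375 0.19 top6x [672. 265.] side5x [330. 298.]
reported 0.0375 0.16 top6x [639. 113.] side5x [484. 302.]
reported 0.0375 0.19 top6x [635. 105.] side5x [482. 245.]
raised -0.0375 0.195 top6x [672. 264.] side5x [329. 288.]
raised -0.0375 0.225 top6x [668. 260.] side5x [323. 227.]
raised 0.0375 0.195 top6x [634. 104.] side5x [481. 235.]
raised 0.0375 0.225 top6x [629.  95.] side5x [478. 175.]
shifted -0.0375 0.16 top6x [577. 236.] side5x [343. 293.]
shifted -0.0375 0.19 top6x [571. 231.] side5x [337. 236.]
shifted 0.0375 0.16 top6x [541.  80.] side5x [486. 243.]
shifted 0.0375 0.19 top6x [534.  72.] side5x [484. 187.]
```

View pics/z3.png

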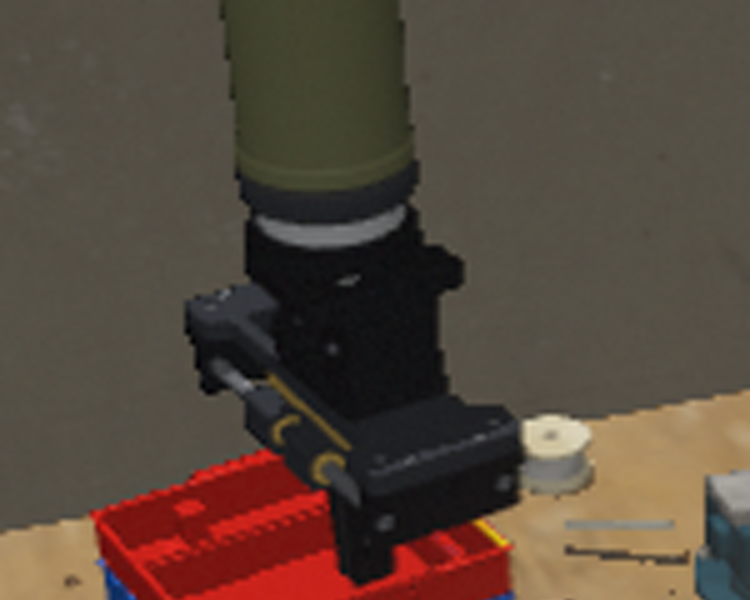

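>>> drive_tool(increments="0 0 0 0 140; 0 0 0 0 140; 0 0 0 0 140; 0 3 0 0 140; 0 3 0 0 140; 0 0 0 0 140")

```text
time: 4.85
position: [0.4888, 0.1118, 0.0806]
tool_rot: [-1.093, -1.373, 1.374]
ft_force: [-0.6, -0.4, -0.3]
grip_width: 0.44
```

>>> drive_tool(increments="0 4 0 0 140; 0 4 0 0 140; 0 4 0 0 140; 0 0 0 0 140")

```text
time: 5.35
position: [0.4888, 0.1118, 0.0686]
tool_rot: [-1.093, -1.373, 1.374]
ft_force: [0.3, 0.0, -0.1]
grip_width: 0.452
```

```bash
python3 - <<'E'
from h import *
st()
S=snap('side')
cv2.imwrite('pics/z4.png',cv2.resize(S['img'][110:180,200:300,::-1],None,fx=8,fy=8,interpolation=cv2.INTER_CUBIC)[:600])
E
```

```text
t 5.35 pos [0.4888 0.1118 0.0686] grip 0.45205736220775006 F [ 0.3  0.  -0.1]
axes(cols x,y,z) [[-0.224, -0.001, -0.975], [0.975, -0.0, -0.224], [-0.0, -1.0, 0.001]] q [-0.663  0.098  0.407  1.969 -0.044  1.083  1.559]
```

View pics/z4.png

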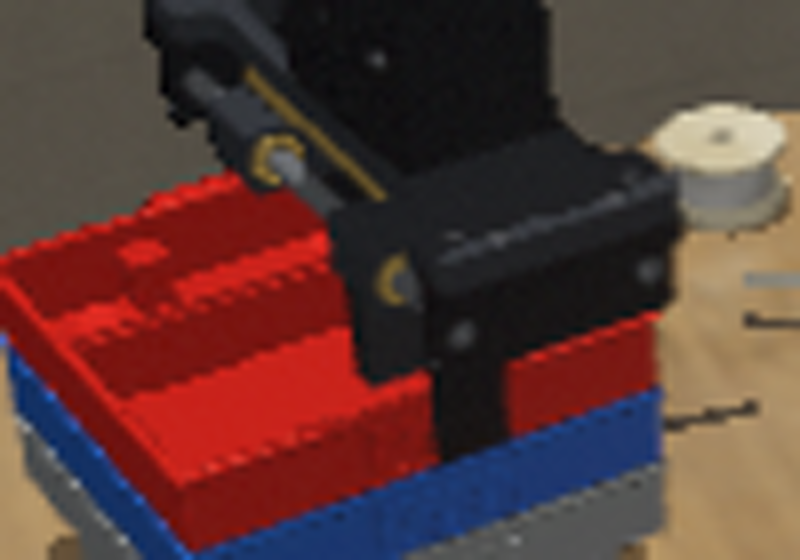

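```bash
python3 - <<'E'
from h import *
S=snap('side')
n=np.array([.223,-.975])
for off in(.027,.0345,-.027,-.0195):
  for z in (.0686,.08,.09,.1,.11):
    P=[*(np.array([.4888,.1118])+off*n),z]
    print(off,z,((proj(S,P)-[200,110])*8).round())
for x in(-22,22): 
    c,sn=.975,.223
    for z in(.088,.108): print('lug',x,z,((proj(S,[.4725+(c*x+sn*81)/1e3,.185+(sn*x-c*81)/1e3,z])-[200,110])*8).round())
E
```

```text
0.027 0.0686 [483. 552.]
0.027 0.08 [480. 522.]
0.027 0.09 [478. 494.]
0.027 0.1 [475. 467.]
0.027 0.11 [472. 439.]
0.0345 0.0686 [495. 565.]
0.0345 0.08 [492. 534.]
0.0345 0.09 [490. 507.]
0.0345 0.1 [487. 479.]
0.0345 0.11 [485. 451.]
-0.027 0.0686 [399. 466.]
-0.027 0.08 [396. 436.]
-0.027 0.09 [393. 409.]
-0.027 0.1 [390. 382.]
-0.027 0.11 [387. 354.]
-0.0195 0.0686 [411. 478.]
-0.0195 0.08 [408. 448.]
-0.0195 0.09 [405. 421.]
-0.0195 0.1 [402. 393.]
-0.0195 0.11 [399. 366.]
lug -22 0.088 [381. 489.]
lug -22 0.108 [374. 434.]
lug 22 0.088 [510. 442.]
lug 22 0.108 [506. 387.]
```

>>> drive_tool(increments="0 4 0 0 140; 0 4 0 0 140; 0 4 0 0 140; 0 0 0 0 140")

```text
time: 5.95
position: [0.4888, 0.1118, 0.0566]
tool_rot: [-1.093, -1.373, 1.374]
ft_force: [0.1, -0.0, 0.6]
grip_width: 0.448
```

>>> drive_tool(increments="0 0 0 0 255; 0 0 0 0 255; 0 0 0 0 255; 0 0 0 0 255")

```text
time: 6.45
position: [0.4891, 0.1123, 0.0572]
tool_rot: [-1.093, -1.374, 1.373]
ft_force: [0.2, 1.2, 0.8]
grip_width: 0.138
```

>>> drive_tool(increments="0 0 0 0 140; 0 0 0 0 140; 0 2 0 0 140; 0 2 0 0 140; 0 0 0 0 140")

```text
time: 7.08
position: [0.4889, 0.1118, 0.0528]
tool_rot: [-1.094, -1.373, 1.374]
ft_force: [-0.1, -0.9, -1.0]
grip_width: 0.449
```

>>> drive_tool(increments="0 0 0 0 255; 0 0 0 0 255; 0 0 0 0 255; 0 0 0 0 255", squeeze=60)

```text
time: 7.58
position: [0.4892, 0.112, 0.0531]
tool_rot: [-1.094, -1.374, 1.373]
ft_force: [-0.1, -0.0, 0.3]
grip_width: 0.13
```

>>> drive_tool(increments="0 -5 0 0 255; 0 -10 0 0 255; 0 -15 0 0 255; 0 0 0 0 255; 0 0 0 0 255")

```text
time: 8.2
position: [0.4891, 0.1119, 0.0832]
tool_rot: [-1.094, -1.374, 1.373]
ft_force: [-0.8, -0.4, -2.9]
grip_width: 0.132
```

```bash
python3 - <<'E'
from h import *
st()
S=snap('side','s5.png')
cv2.imwrite('pics/z5.png',cv2.resize(S['img'][90:190,190:310,::-1],None,fx=6,fy=6,interpolation=cv2.INTER_CUBIC)[:600])
E
```

```text
t 8.2 pos [0.4891 0.1119 0.0832] grip 0.13183979125782114 F [-0.8 -0.4 -2.9]
axes(cols x,y,z) [[-0.224, 0.0, -0.975], [0.975, 0.0, -0.224], [0.0, -1.0, -0.0]] q [-0.666  0.081  0.407  1.954 -0.036  1.113  1.553]
```

View pics/z5.png

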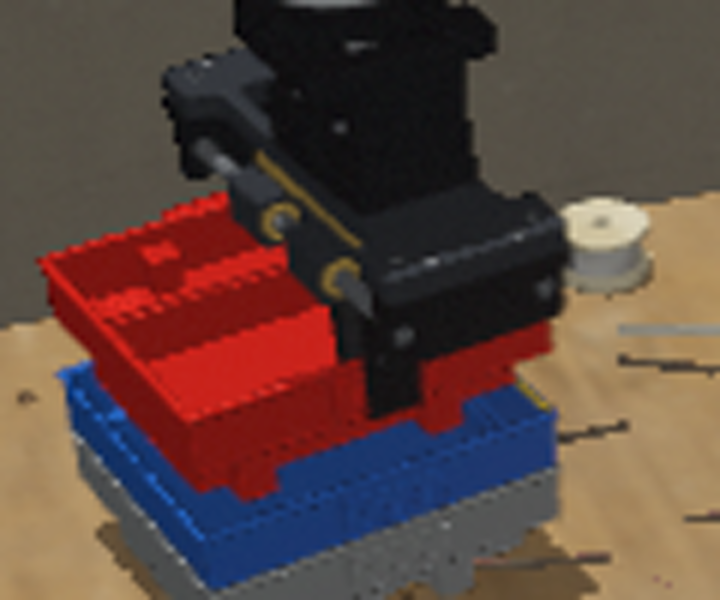

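>>> drive_tool(increments="0 -15 0 0 255; 0 -15 0 0 255; -35 0 0 0 255; -40 0 0 0 255; -40 0 0 0 255; -40 0 0 0 255; -30 0 0 0 255; 0 30 0 0 255; 0 35 0 0 255; 0 30 0 0 255; 0 12 0 0 255; 0 3 0 0 255; 0 0 0 0 255")

```text
time: 9.88
position: [0.5316, -0.0684, 0.0042]
tool_rot: [-1.095, -1.375, 1.373]
ft_force: [-0.3, -0.5, -2.6]
grip_width: 0.129
```

>>> drive_tool(increments="0 2 0 0 255; 0 2 0 0 255; 0 2 0 0 255; 0 1 0 0 255; 0 0 0 0 255")

```text
time: 10.5
position: [0.5308, -0.0684, -0.0029]
tool_rot: [-1.094, -1.374, 1.373]
ft_force: [-2.5, -0.5, 5.5]
grip_width: 0.129
```

```bash
python3 - <<'E'
from h import *
st()
S=snap('side','s6.png')
cv2.imwrite('pics/z6.png',cv2.resize(S['img'][110:260,190:390,::-1],None,fx=4,fy=4,interpolation=cv2.INTER_CUBIC)[:600])
E
```

```text
t 10.5 pos [ 0.5308 -0.0684 -0.0029] grip 0.12927057752416166 F [-2.5 -0.5  5.5]
axes(cols x,y,z) [[-0.224, 0.0, -0.975], [0.975, 0.001, -0.224], [0.001, -1.0, -0.0]] q [-0.413  0.281  0.557  1.956 -0.182  0.953  2.028]
```

View pics/z6.png

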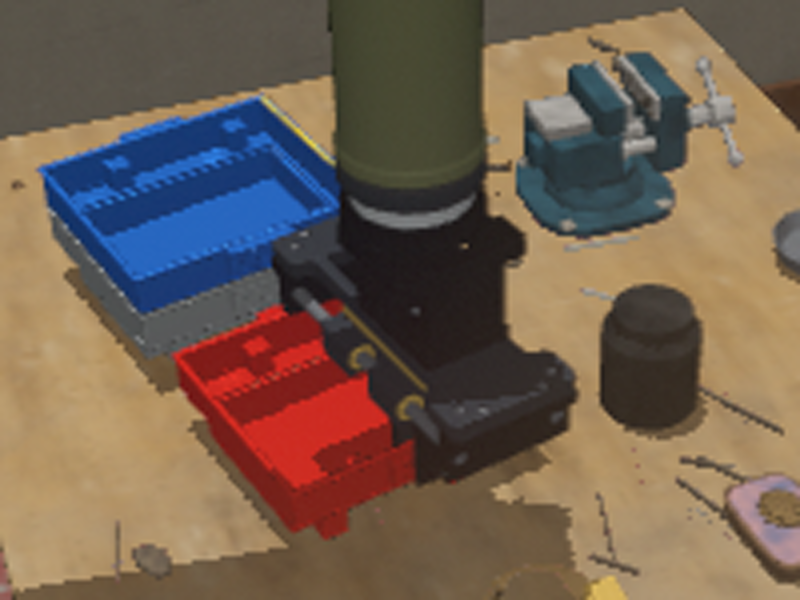

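>>> drive_tool(increments="0 0 0 0 140; 0 0 0 0 140; 0 0 0 0 140; 0 -20 0 0 140; 0 -35 0 0 140; 0 -35 0 0 140; 35 0 0 0 140; 40 0 0 0 140; 40 0 0 0 140; 40 0 0 0 140; 30 0 0 0 140; 0 30 0 0 140; 0 25 0 0 140; 0 6 0 0 140; 0 0 0 0 140")

```text
time: 12.42
position: [0.4892, 0.1117, 0.0252]
tool_rot: [-1.094, -1.373, 1.373]
ft_force: [-0.3, 0.6, 0.2]
grip_width: 0.451
```

```bash
python3 - <<'E'
from h import *
st();go(489.2,112,25,102.93)
S=snap('side','s7.png')
cv2.imwrite('pics/z7.png',cv2.resize(S['img'][110:260,190:390,::-1],None,fx=4,fy=4,interpolation=cv2.INTER_CUBIC)[:600])
E
```

```text
t 12.43 pos [0.4892 0.1117 0.0252] grip 0.45149625308889607 F [-0.3  0.6  0.2]
axes(cols x,y,z) [[-0.223, -0.0, -0.975], [0.975, -0.0, -0.223], [-0.0, -1.0, 0.0]] q [-0.674  0.156  0.427  2.009 -0.077  0.992  1.587]
theta 102.91 tilt 0.01 inc [ 0.3  0.2 -0. ] norm 0.3 turn -0.0 q7 1.59
```

View pics/z7.png

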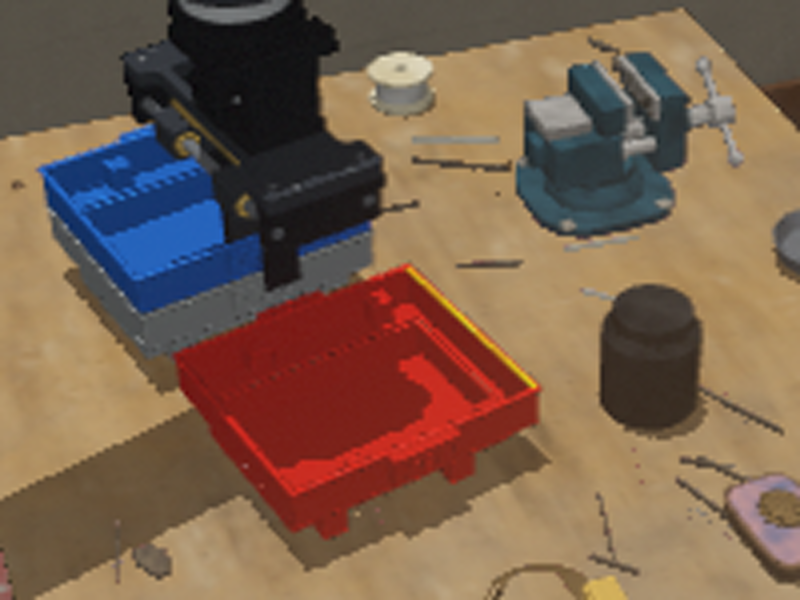

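>>> drive_tool(increments="0 0 0 0 255; 0 0 0 0 255; 0 0 0 0 255; 0 0 0 0 255; 0 -5 0 0 255; 0 -15 0 0 255; 0 -15 0 0 255; 0 -20 0 0 255; 0 0 0 0 255; -35 0 0 0 255; -40 0 0 0 255; -40 0 0 0 255; -40 0 0 0 255; -30 0 0 0 255; 0 20 0 0 255; 0 0 0 0 255")

```text
time: 14.48
position: [0.5287, -0.0686, 0.0583]
tool_rot: [-1.091, -1.37, 1.375]
ft_force: [-0.0, -0.5, -2.8]
grip_width: 0.134
```

```bash
python3 - <<'E'
from h import *
st();go(530.8,-68.4,60,102.93)
S=snap('side','s8.png')
cv2.imwrite('pics/z8.png',cv2.resize(S['img'][110:260,190:390,::-1],None,fx=4,fy=4,interpolation=cv2.INTER_CUBIC)[:600])
E
```

```text
t 14.47 pos [ 0.5287 -0.0686  0.0583] grip 0.1338241562097225 F [-0.  -0.5 -2.8]
axes(cols x,y,z) [[-0.223, -0.004, -0.975], [0.975, -0.0, -0.223], [0.001, -1.0, 0.004]] q [-0.449  0.195  0.584  1.908 -0.121  1.077  1.98 ]
theta 102.9 tilt 0.23 inc [-0.3 -1.7 -2.1] norm 2.7 turn -0.0 q7 1.98
```

View pics/z8.png

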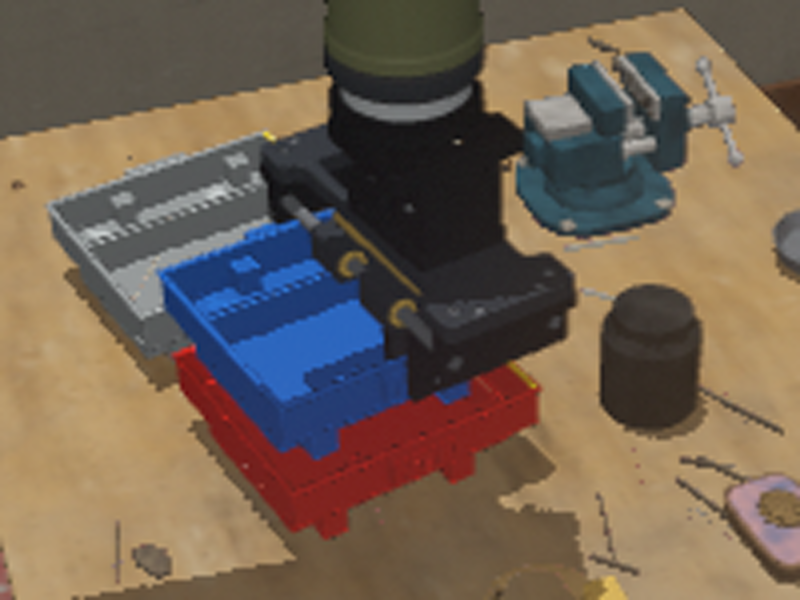

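>>> drive_tool(increments="0 0 0 0 255; 0 0 0 0 255")

```text
time: 14.78
position: [0.531, -0.0679, 0.0607]
tool_rot: [-1.094, -1.375, 1.374]
ft_force: [-0.8, -1.1, -2.2]
grip_width: 0.134
```

>>> drive_tool(increments="-0.5 10 0 0 255; 0 10 0 0 255; 0 7 0 0 255; 0 4 0 0 255; 0 3 0 0 255; 0 1 0 0 255; 0 0 0 0 255; 0 0 0 0 255")

```text
time: 15.78
position: [0.5309, -0.069, 0.0254]
tool_rot: [-1.094, -1.374, 1.373]
ft_force: [-1.2, -0.3, 0.3]
grip_width: 0.133
```

>>> drive_tool(increments="0 0 0 0 140; 0 0 0 0 140; 0 0 0 0 140; 0 -20 0 0 140; 0 -45 0 0 140; 0 -30 0 5 140; -30 -20 0 10.4 120; -30 0 0 10.4 120")

```text
time: 16.77
position: [0.5354, -0.129, 0.1422]
tool_rot: [-1.312, -1.042, 1.036]
ft_force: [-0.1, -0.6, 0.3]
grip_width: 0.516
```

```bash
python3 - <<'E'
from h import *
st()
S=snap('side','s9.png');T=snap('top','t9.png')
bars(S);print();bars(T)
cv2.imwrite('pics/z9.png',cv2.resize(S['img'][110:260,190:390,::-1],None,fx=4,fy=4,interpolation=cv2.INTER_CUBIC)[:600])
cv2.imwrite('pics/z9t.png',cv2.resize(T['img'][180:290,200:340,::-1],None,fx=5,fy=5,interpolation=cv2.INTER_CUBIC)[:600])
E
```

```text
t 16.77 pos [ 0.5354 -0.129   0.1422] grip 0.5163709418451455 F [-0.1 -0.6  0.3]
axes(cols x,y,z) [[0.227, 0.004, -0.974], [0.974, 0.0, 0.227], [0.001, -1.0, -0.004]] q [-0.427  0.147  0.677  1.784 -0.098  1.239  1.619]
uv 268.5 154.9 n 37 rect c 561.7 259.1 mean [561.7 257.5] LxW 143.8 4.6 ang -77.2 pca -77.4 sd [  4.  136.5]
uv 261.7 297.9 n 126 rect c 407.6 -221.6 mean [ 407.7 -222.7] LxW 33.7 19.4 ang -79.7 pca -72.1 sd [19.  31.7]
uv 374.3 315.1 n 196 rect c 594.2 -337.3 mean [ 594.5 -337.8] LxW 45.7 19.4 ang 78.8 pca 77.4 sd [18.8 46.1]
uv 325.9 333.6 n 312 rect c 493.8 -342.8 mean [ 494.2 -343.6] LxW 64.4 18.9 ang -89.1 pca -89.1 sd [18.9 64.8]

uv 415.4 196.7 n 87 rect c 597.0 -335.5 mean [ 597.1 -335.2] LxW 43.6 20.0 ang 77.6 pca 75.0 sd [19.6 44.3]
uv 233.7 214.8 n 33 rect c 548.1 237.5 mean [548.1 236.9] LxW 47.6 7.6 ang -78.2 pca -77.8 sd [ 7.9 48.3]
uv 419.2 228.8 n 124 rect c 495.5 -342.2 mean [ 496.2 -342.7] LxW 62.1 18.6 ang 89.2 pca -88.2 sd [19.4 60.7]
uv 609.5 256.6 n 479 rect c 402.1 -914.0 mean [ 403.6 -915.6] LxW 138.8 34.5 ang -56.3 pca -56.2 sd [ 32.5 129.3]
uv 381.6 257.5 n 61 rect c 409.1 -223.2 mean [ 409.  -223.5] LxW 27.8 21.4 ang 89.3 pca -69.2 sd [20.  28.6]
```

View pics/z9.png

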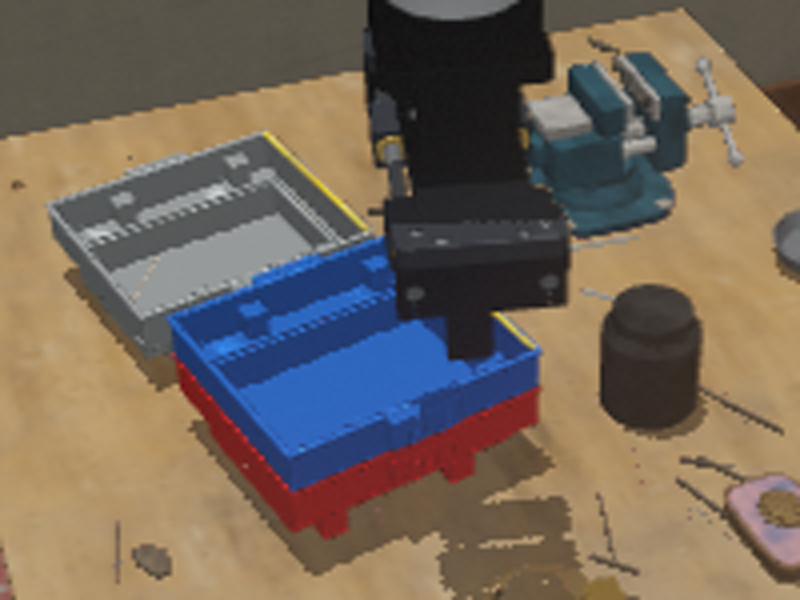

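View pics/z9t.png

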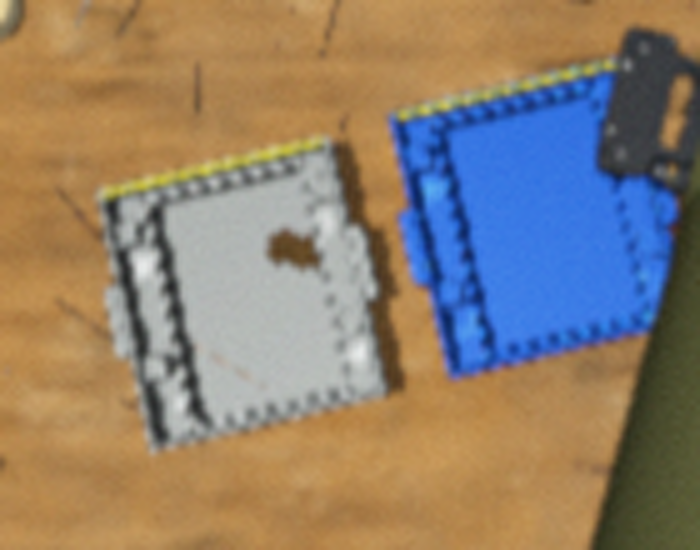

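```bash
python3 - <<'E'
from h import *
go(594.3,-209.7,110,0)
S=snap('side')
cv2.imwrite('pics/z10.png',cv2.resize(S['img'][240:360,220:400,::-1],None,fx=4,fy=4,interpolation=cv2.INTER_CUBIC)[:600])
E
```

```text
theta 76.69 tilt 0.14 inc [-60.6  31.1 -77.1] norm 102.9 turn 76.7 q7 1.62
```

View pics/z10.png

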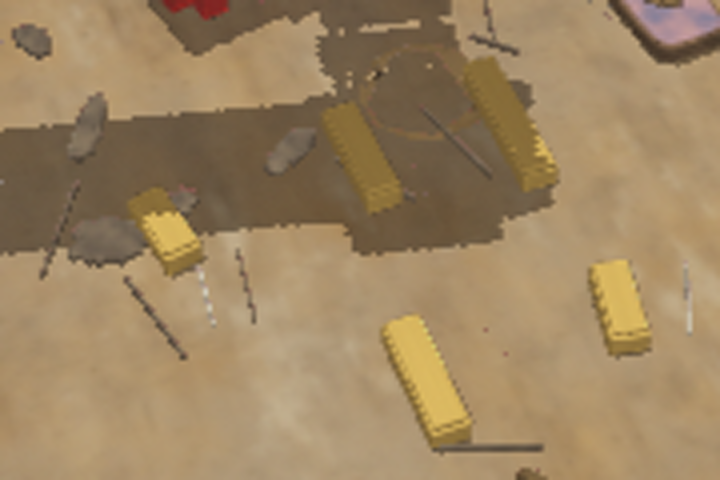

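>>> drive_tool(increments="-20.2 10 -25.7 0 130; -20.2 10 -25.7 0 130; -20.2 10 -25.7 0 130; 0 0 0 10.6 130; 0 0 0 10.6 130; 0 0 0 10.6 130; 0 0 0 10.6 130; 0 0 0 10.6 130; 0 0 0 10.6 130; 0 0 0 10.6 130; 0 0 0 2.5 130; 0 0 0 0 130; 0 0 0 0 130")

```text
time: 18.55
position: [0.5953, -0.2039, 0.1097]
tool_rot: [-1.57, -0.008, 0.008]
ft_force: [-0.2, 0.1, -0.4]
grip_width: 0.49
```

```bash
sed -i 's/(20,130,150),(32,255,255)/(19,90,60),(33,255,255)/' h.py; python3 - <<'E'
from h import *
go(594.3,-209.7,-25,0)
S=snap('side','s11.png')
cv2.imwrite('pics/z11.png',cv2.resize(S['img'][200:360,240:440,::-1],None,fx=4,fy=4,interpolation=cv2.INTER_CUBIC)[:600])
E
```

```text
theta 0.58 tilt 0.04 inc [ -1.  134.7  -5.9] norm 134.8 turn 0.6 q7 0.59
```

View pics/z11.png

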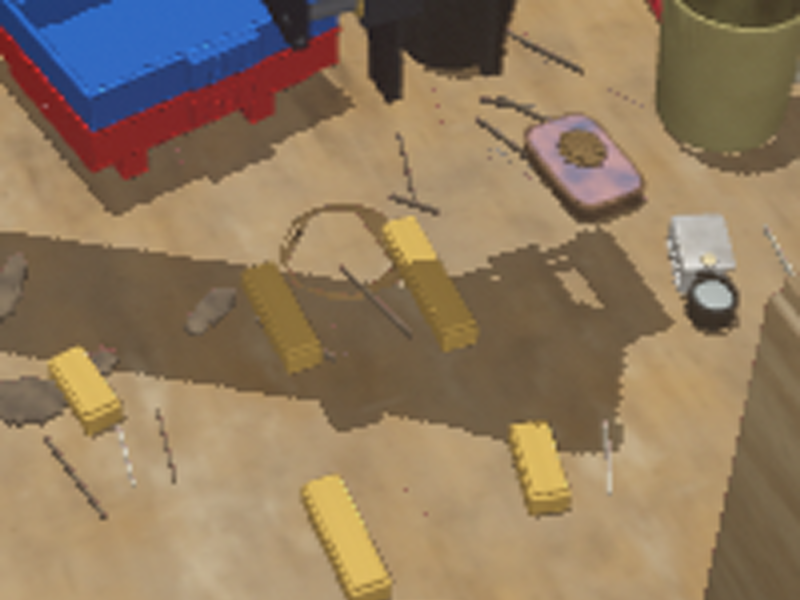

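>>> drive_tool(increments="-1 40 -5.9 0.6 130; 0 50 0 0 130; 0 35 0 0 130; 0 8 0 0 130; 0 0 0 0 130; 0 0 0 0 130")

```text
time: 19.35
position: [0.5957, -0.2113, -0.0211]
tool_rot: [-1.571, -0.0, -0.004]
ft_force: [0.6, -0.5, 0.1]
grip_width: 0.49
```

>>> drive_tool(increments="0 3 0 0 130; 0 2.5 0 0 130; 0 2.5 0 0 130; 0 0 0 0 130; 0 0 0 0 130")

```text
time: 19.98
position: [0.5942, -0.2108, -0.0309]
tool_rot: [-1.571, 0.002, -0.002]
ft_force: [-0.4, -0.5, -0.7]
grip_width: 0.491
```

>>> drive_tool(increments="0 0 0 0 255; 0 0 0 0 255; 0 0 0 0 255; 0 0 0 0 255; 0 -10 0 0 255; 0 -30 0 0 255; 0 -40 0 0 255; 0 0 0 0 255; 0 0 0 0 255", squeeze=50)

```text
time: 21.1
position: [0.5936, -0.2102, 0.0485]
tool_rot: [-1.57, 0.003, -0.001]
ft_force: [0.9, 0.7, -2.9]
grip_width: 0.225
```

```bash
python3 - <<'E'
from h import *
st()
S=snap('side','s12.png');T=snap('top','t12.png')
cv2.imwrite('pics/z12.png',cv2.resize(S['img'][190:310,260:440,::-1],None,fx=4,fy=4,interpolation=cv2.INTER_CUBIC)[:600])
cv2.imwrite('pics/z12b.png',cv2.resize(S['img'][130:215,190:300,::-1],None,fx=7,fy=7,interpolation=cv2.INTER_CUBIC)[:600])
cv2.imwrite('pics/z12t.png',cv2.resize(T['img'][200:280,210:290,::-1],None,fx=7,fy=7,interpolation=cv2.INTER_CUBIC)[:600])
E
```

```text
t 21.1 pos [ 0.5936 -0.2102  0.0485] grip 0.22478696320865338 F [ 0.9  0.7 -2.9]
axes(cols x,y,z) [[1.0, -0.001, 0.003], [-0.003, 0.001, 1.0], [-0.001, -1.0, 0.001]] q [-0.404  0.518  0.917  1.687 -0.444  1.16   0.63 ]
```

View pics/z12.png

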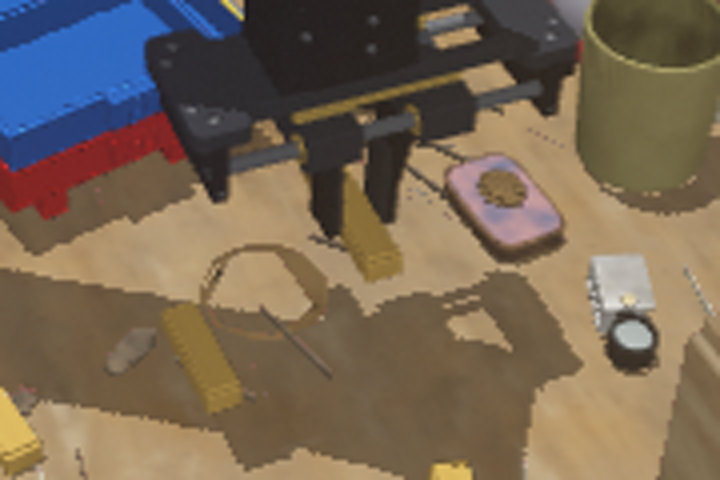

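View pics/z12b.png

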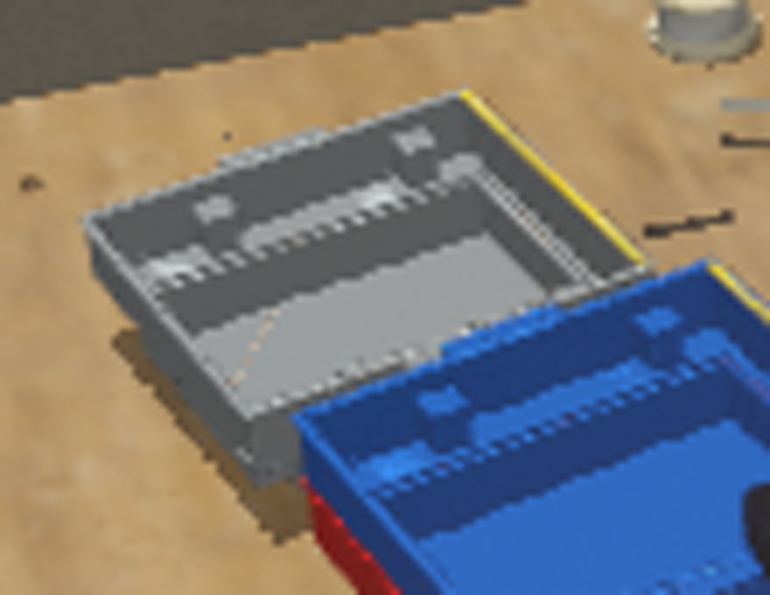

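View pics/z12t.png

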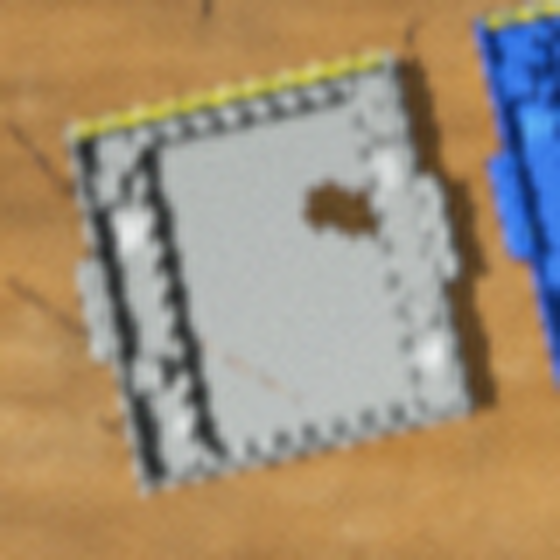

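```bash
python3 - <<'E'
from h import *
S=snap('side');T=snap('top')
s=dict(pp=(463,92),pm=(650,265),mm=(250,415),mp=(85,218))
t=dict(pp=(72,130),pm=(395,57),mm=(470,410),mp=(145,490))
f=lambda p,c,r:(c+(p[0]+.5)/7-.5,r+(p[1]+.5)/7-.5)
C={};A={};B={}
for k in s:
    a=f(s[k],190,130);b=f(t[k],210,200);C[k],e=tri(S,a,T,b);A[k]=onz(S,*a,.052);B[k]=onz(T,*b,.052);print(k,C[k]*1e3,e*1e3)
for nm,C in (('tri',C),('side',A),('top',B)):
    x=(C['pp']+C['pm']-C['mm']-C['mp'])/2;y=(C['pp']+C['mp']-C['mm']-C['pm'])/2
    print(nm,np.mean(list(C.values()),0)*1e3,np.linalg.norm(x),np.linalg.norm(y),np.degrees(np.arctan2(x[1],x[0])),np.degrees(np.arctan2(-y[0],y[1])))
E
```

```text
pp [533.25454766 270.9140746   54.00366478] 1.9459587312142466
pm [563.74062127 128.80811761  57.03824239] 0.36399442183539016
mm [410.4336475   96.10034305  54.4950422 ] 0.6421595635733124
mp [378.66159646 236.03255901  54.36757605] 0.6975126005401109
tri [471.52260323 182.96377357  54.97613135] 0.1576193399009386 0.1444226467765873 12.381023535106133 12.44805101528828
side [472.08360877 187.2477293   52.        ] 0.15834393684331424 0.14286364102099017 12.935870492050807 12.900202796783514
top [471.99969386 183.43525095  52.        ] 0.1586307887860269 0.14444427018381048 12.339062244693483 12.520216107120143
```

>>> drive_tool(increments="0 -30 0 0 255; 0 -35 0 0 255; -13.5 0 43.9 0 255; -13.5 0 43.9 0 255; -13.5 0 43.9 0 255; -13.5 0 43.9 0 255; -13.5 0 43.9 0 255; -13.5 0 43.9 0 255; -13.5 0 43.9 0 255; -13.5 0 43.9 0 255; -13.5 0 43.9 0 255; 0 0 0 0 255")

```text
time: 22.8
position: [0.4717, 0.189, 0.1133]
tool_rot: [-1.57, -0.002, 0.005]
ft_force: [-0.1, -0.7, -2.2]
grip_width: 0.226
```

>>> drive_tool(increments="0 0 0 -10.3 255; 0 0 0 -10.3 255; 0 0 0 -10.3 255; 0 0 0 -10.3 255; 0 0 0 -10.3 255; 0 0 0 -10.3 255; 0 0 0 -10.3 255; 0 0 0 -10.3 255; 0 0 0 -10.3 255; 0 0 0 -10.3 255; 0 0 0 0 255; 0 0 0 0 255")

```text
time: 24.3
position: [0.4739, 0.1841, 0.1138]
tool_rot: [-1.097, -1.369, 1.37]
ft_force: [0.6, -0.2, -1.8]
grip_width: 0.221
```

```bash
python3 - <<'E'
from h import *
st();go(472.2,185,-25,102.8)
S=snap('side','s13.png')
cv2.imwrite('pics/z13.png',cv2.resize(S['img'][70:215,180:340,::-1],None,fx=4,fy=4,interpolation=cv2.INTER_CUBIC)[:600])
E
```

```text
t 24.3 pos [0.4739 0.1841 0.1138] grip 0.2212527699410096 F [ 0.6 -0.2 -1.8]
axes(cols x,y,z) [[-0.218, -0.0, -0.976], [0.976, -0.0, -0.218], [-0.0, -1.0, 0.0]] q [-1.164  0.071  0.777  1.914 -0.054  1.178  1.424]
theta 102.61 tilt 0.03 inc [  1.3 138.8   1.4] norm 138.8 turn -0.2 q7 1.42
```

View pics/z13.png

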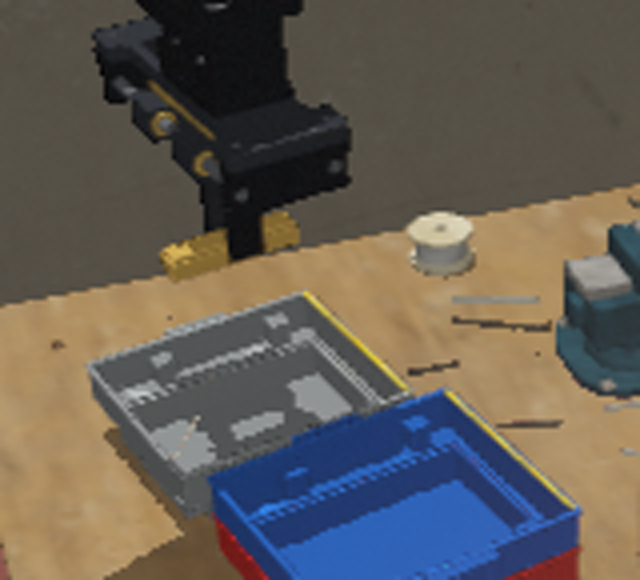

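>>> drive_tool(increments="1.3 40 1.4 0 255; 0 45 0 0 255; 0 35 0 0 255; 0 12 0 0 255; 0 5 0 0 255; 0 2 0 0 255; 0 0 0 0 255; 0 0 0 0 255")

```text
time: 25.35
position: [0.4728, 0.1861, -0.0241]
tool_rot: [-1.095, -1.374, 1.371]
ft_force: [0.5, -0.5, -2.0]
grip_width: 0.223
```

>>> drive_tool(increments="0 1.5 0 0 255; 0 1.5 0 0 255; 0 0 0 0 255; 0 0 0 0 150; 0 0 0 0 150; 0 0 0 0 150; 0 -10 0 0 150; 0 -40 0 0 150; 0 -50 0 0 150; 0 0 0 0 150")

```text
time: 26.6
position: [0.4755, 0.1872, 0.0763]
tool_rot: [-1.097, -1.38, 1.365]
ft_force: [-0.4, -0.9, -1.0]
grip_width: 0.415
```

```bash
python3 - <<'E'
from h import *
st();go(530.9,-68.8,85,102.9)
S=snap('side','s14.png')
cv2.imwrite('pics/z14.png',cv2.resize(S['img'][100:240,180:340,::-1],None,fx=4,fy=4,interpolation=cv2.INTER_CUBIC)[:600])
bars(S)
E
```

```text
t 26.6 pos [0.4755 0.1872 0.0763] grip 0.4154564987674079 F [-0.4 -0.9 -1. ]
axes(cols x,y,z) [[-0.222, 0.007, -0.975], [0.975, 0.005, -0.222], [0.004, -1.0, -0.008]] q [-1.169  0.121  0.796  1.958 -0.1    1.093  1.464]
theta 102.83 tilt 0.49 inc [-261.8   -9.7    2.7] norm 262.0 turn -0.1 q7 1.46
uv 223.6 110.5 n 58 rect c 491.9 556.6 mean [500.2 554.5] LxW 118.3 34.1 ang -77.1 pca -81.1 sd [ 35.4 105.7]
uv 268.8 155.1 n 67 rect c 561.6 259.0 mean [562.1 256.4] LxW 143.8 6.2 ang -77.2 pca -77.3 sd [  6.4 149. ]
uv 241.7 177.4 n 254 rect c 467.4 180.7 mean [467.3 180.4] LxW 88.1 35.8 ang 12.1 pca 14.1 sd [34.  87.2]
uv 306.9 181.9 n 54 rect c 618.0 103.5 mean [618.3 102.3] LxW 146.8 4.8 ang -77.5 pca -77.0 sd [  4.2 154.1]
uv 422.2 210.5 n 1715 rect c 841.0 -101.7 mean [ 837.  -102.2] LxW 201.1 89.7 ang 57.1 pca 53.0 sd [ 78.8 185.8]
uv 310.0 278.7 n 303 rect c 512.8 -208.5 mean [ 512.7 -209.5] LxW 74.3 23.4 ang -89.1 pca -89.7 sd [22.5 72.9]
uv 507.5 271.9 n 37 rect c 900.3 -337.6 mean [ 898.7 -337.3] LxW 32.2 8.3 ang 0.5 pca -0.5 sd [ 7.9 30.7]
uv 475.1 281.2 n 172 rect c 823.1 -33
[... 787 characters left out ...]
.4] LxW 48.0 15.0 ang -78.2 pca -78.1 sd [12.4 47.1]
uv 456.2 341.3 n 28 rect c 705.0 -441.9 mean [ 705.7 -441.8] LxW 17.6 9.9 ang 47.2 pca 69.1 sd [ 9.3 17.1]
uv 467.1 356.2 n 77 rect c 704.8 -471.9 mean [ 706.2 -474.2] LxW 48.7 15.6 ang 86.7 pca 81.6 sd [11.4 45.4]
uv 460.6 359.4 n 33 rect c 691.3 -474.4 mean [ 692.  -475.5] LxW 33.9 7.0 ang 88.7 pca 89.1 sd [ 6.4 34.8]
uv 477.7 371.6 n 28 rect c 706.0 -506.2 mean [ 705.7 -505.6] LxW 19.4 6.4 ang -53.8 pca -48.1 sd [ 5.9 20.4]
uv 471.7 379.3 n 56 rect c 687.0 -514.3 mean [ 687.9 -513.9] LxW 31.0 12.6 ang 88.7 pca 84.4 sd [10.8 28.6]
uv 526.7 389.3 n 55 rect c 761.8 -561.2 mean [ 761.5 -560.9] LxW 36.3 6.8 ang -87.7 pca -88.7 sd [ 5.9 35.7]
```

View pics/z14.png

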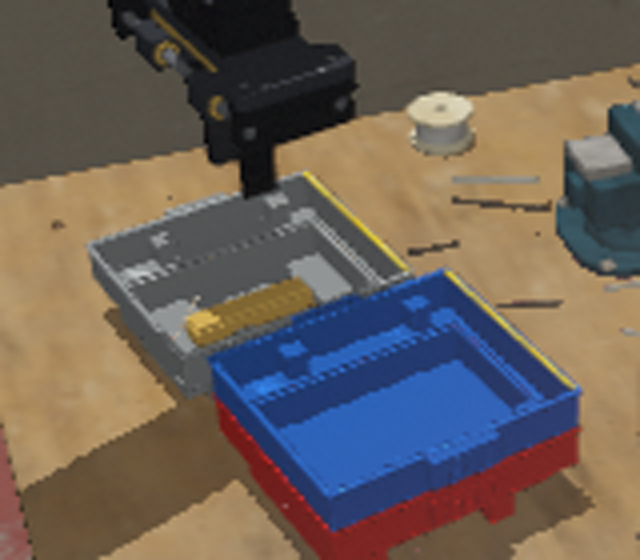

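>>> drive_tool(increments="0 -15 2.7 0 150; -43.6 0 0 0 150; -43.6 0 0 0 150; -43.6 0 0 0 145; -43.6 0 0 0 140; -43.6 0 0 0 140; -43.6 0 0 0 140; 0 0 0 0 140; 0 0 0 0 140")

```text
time: 27.78
position: [0.5269, -0.0693, 0.0866]
tool_rot: [-1.093, -1.371, 1.373]
ft_force: [-0.2, 1.0, 0.1]
grip_width: 0.451
```

```bash
python3 - <<'E'
from h import *
st();go(530.9,-68.8,25,102.9)
S=snap('side')
cv2.imwrite('pics/z15.png',cv2.resize(S['img'][130:260,210:350,::-1],None,fx=4,fy=4,interpolation=cv2.INTER_CUBIC)[:600])
E
```

```text
t 27.77 pos [ 0.5269 -0.0693  0.0866] grip 0.45142804703525347 F [-0.2  1.   0.1]
axes(cols x,y,z) [[-0.222, -0.002, -0.975], [0.975, 0.0, -0.222], [0.001, -1.0, 0.002]] q [-0.802  0.211  0.987  1.895 -0.194  1.138  2.052]
theta 102.83 tilt 0.1 inc [-0.4 61.5 -4.1] norm 61.7 turn -0.1 q7 2.05
```

View pics/z15.png

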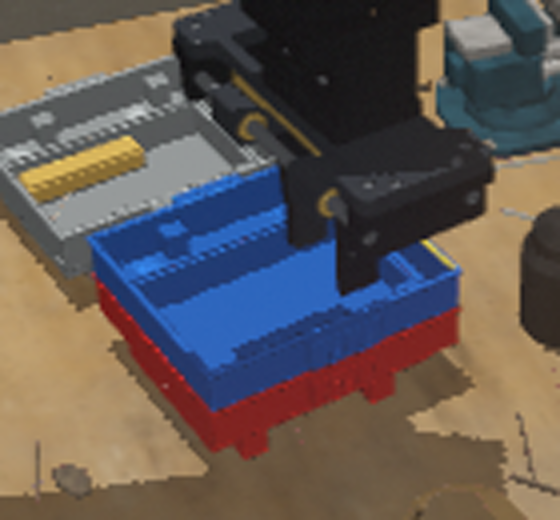

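>>> drive_tool(increments="-0.4 25 -4 0 140; 0 25 0 0 140; 0 8 0 0 140; 0 3 0 0 140; 0 0 0 0 140; 0 0 0 0 140")

```text
time: 28.58
position: [0.5323, -0.0694, 0.0268]
tool_rot: [-1.096, -1.374, 1.372]
ft_force: [0.4, -0.1, 0.9]
grip_width: 0.445
```

>>> drive_tool(increments="0.5 1.5 1 0 140; 0 0 0 0 140; 0 0 0 0 255; 0 0 0 0 255; 0 0 0 0 255; 0 0 0 0 255", squeeze=60)

```text
time: 29.32
position: [0.5306, -0.0692, 0.0246]
tool_rot: [-1.095, -1.372, 1.372]
ft_force: [-0.9, 0.4, 0.5]
grip_width: 0.129
```

>>> drive_tool(increments="0 -5 0 0 255; 0 -15 0 0 255; 0 -25 0 0 255; 0 -35 0 0 255; 0 0 0 0 255; 0 0 0 0 255")

```text
time: 30.08
position: [0.5302, -0.069, 0.1044]
tool_rot: [-1.094, -1.373, 1.372]
ft_force: [0.6, 0.2, -1.3]
grip_width: 0.137
```

```bash
python3 - <<'E'
from h import *
st();
S=snap('side')
cv2.imwrite('pics/z16.png',cv2.resize(S['img'][110:260,190:370,::-1],None,fx=4,fy=4,interpolation=cv2.INTER_CUBIC)[:600])
E
```

```text
t 30.07 pos [ 0.5302 -0.069   0.1044] grip 0.13724331893011574 F [ 0.6  0.2 -1.3]
axes(cols x,y,z) [[-0.222, -0.0, -0.975], [0.975, 0.001, -0.222], [0.001, -1.0, 0.0]] q [-0.818  0.196  1.001  1.87  -0.179  1.172  2.039]
```

View pics/z16.png

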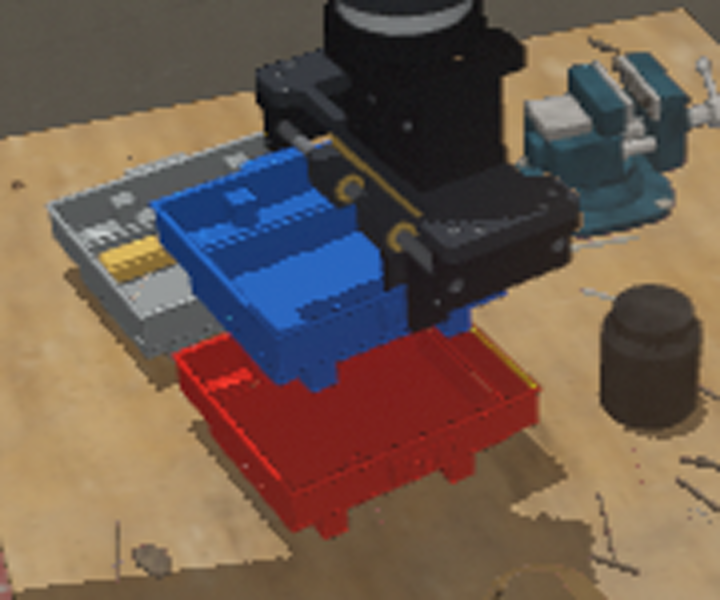

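>>> drive_tool(increments="0 0 0 10 255; 0 0 0 10 255; 0 0 0 10 255; 0 0 0 10 255; 0 0 0 10 255; 0 0 0 10 255; 0 0 0 10 255; 0 0 0 10 255; 0 0 0 10 255; 0 0 0 10 255; 0 0 0 10 255; 0 0 0 10 255; 0 0 0 10 255; 0 0 0 10 255; 0 0 0 10 255; 0 0 0 10 255; 0 0 0 10 255; 0 0 0 10 255; 0 0 0 0 255; 0 0 0 0 255")

```text
time: 32.62
position: [0.5301, -0.0691, 0.104]
tool_rot: [-1.309, 1.041, -1.04]
ft_force: [0.5, -0.2, -2.7]
grip_width: 0.137
```

```bash
python3 - <<'E'
from h import *
st();go(455.7,258.3,105,-77.2)
S=snap('side')
cv2.imwrite('pics/z17.png',cv2.resize(S['img'][110:260,230:430,::-1],None,fx=4,fy=4,interpolation=cv2.INTER_CUBIC)[:600])
E
```

```text
t 32.62 pos [ 0.5301 -0.0691  0.104 ] grip 0.13735222889321627 F [ 0.5 -0.2 -2.7]
axes(cols x,y,z) [[0.225, -0.001, 0.974], [-0.974, 0.0, 0.225], [-0.0, -1.0, -0.001]] q [-0.985  0.277  1.226  1.873 -0.281  1.188 -1.008]
theta -77.01 tilt 0.06 inc [-335.7   -0.9    1.1] norm 335.7 turn 0.2 q7 -1.01
```

View pics/z17.png

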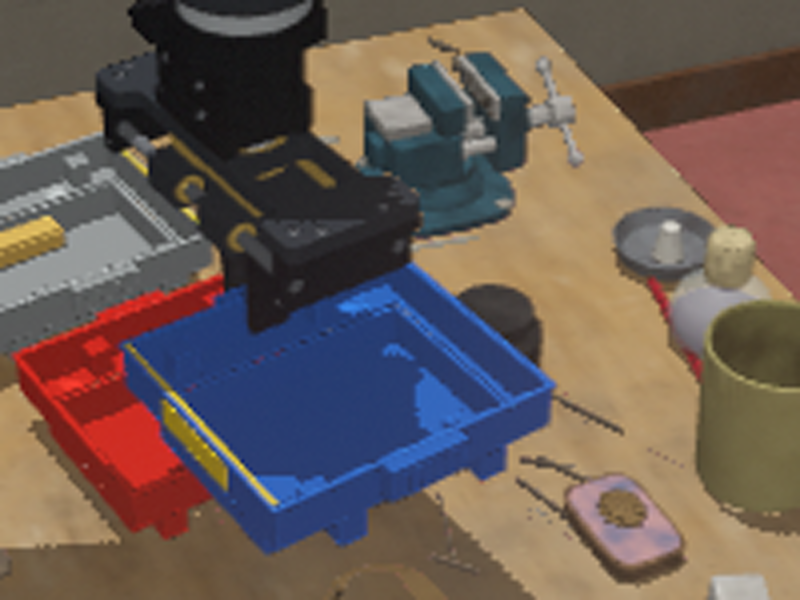

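>>> drive_tool(increments="-10 0 0 0 255; -25 0 0 0 255; -35 0 0 0 255")

```text
time: 33.05
position: [0.5148, -0.0005, 0.1046]
tool_rot: [-1.306, 1.043, -1.044]
ft_force: [0.2, 0.9, -2.1]
grip_width: 0.132
```

```bash
python3 - <<'E'
from h import *
st();go(455.7,258.3,105,-77.2)
E
```

```text
t 33.05 pos [ 5.148e-01 -5.000e-04  1.046e-01] grip 0.1323285829457571 F [ 0.2  0.9 -2.1]
axes(cols x,y,z) [[0.221, 0.0, 0.975], [-0.975, -0.0, 0.221], [0.0, -1.0, 0.0]] q [-1.166  0.178  1.226  1.918 -0.182  1.168 -1.221]
theta -77.22 tilt 0.02 inc [-265.5   -0.4   -0.4] norm 265.5 turn -0.0 q7 -1.22
```

>>> drive_tool(increments="-40 0 0 0 255; -40 0 0 0 255; -40 0 0 0 255; -40 0 0 0 255; -40 0 0 0 255; -40 0 0 0 255; -20 0 0 0 255; -5.5 0 0 0 255; 0 0 0 0 255; 0 0 0 0 255")

```text
time: 34.3
position: [0.4567, 0.2561, 0.1046]
tool_rot: [-1.306, 1.044, -1.045]
ft_force: [-0.4, 0.2, -1.8]
grip_width: 0.132
```

```bash
python3 - <<'E'
from h import *
st();go(455.7,258.3,60,-77.2)
S=snap('side');T=snap('top')
cv2.imwrite('pics/z18.png',cv2.resize(S['img'][70:220,170:350,::-1],None,fx=4,fy=4,interpolation=cv2.INTER_CUBIC)[:600])
cv2.imwrite('pics/z18t.png',cv2.resize(T['img'][180:300,190:330,::-1],None,fx=5,fy=5,interpolation=cv2.INTER_CUBIC)[:600])
E
```

```text
t 34.3 pos [0.4567 0.2561 0.1046] grip 0.13241879901182688 F [-0.4  0.2 -1.8]
axes(cols x,y,z) [[0.22, 0.0, 0.976], [-0.976, -0.0, 0.22], [0.0, -1.0, 0.0]] q [-1.555  0.177  1.094  1.896 -0.171  1.169 -1.749]
theta -77.32 tilt 0.01 inc [-2.4 44.6 -0.5] norm 44.7 turn -0.1 q7 -1.75
```

View pics/z18.png

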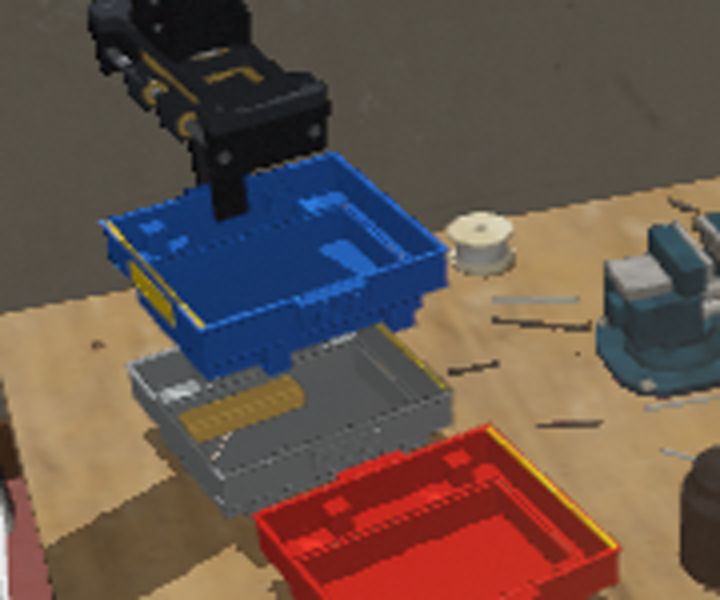

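View pics/z18t.png

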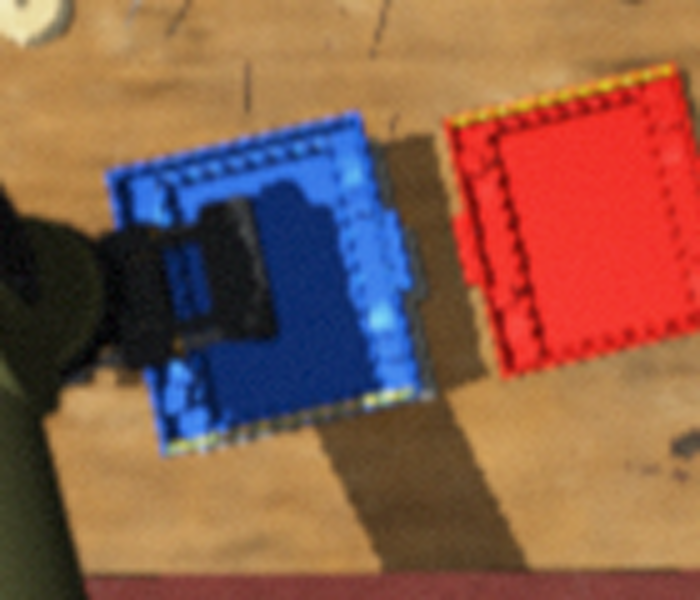

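Good. Correct laterally and lower to just above the ledges (seated reading should be 41 mm).

>>> drive_tool(increments="-2.2 20 -0.5 -0.1 255; 0 20 0 0 255; 0 12 0 0 255; 0 4 0 0 255; 0 0 0 0 255; 0 0 0 0 255")

```text
time: 35.15
position: [0.4556, 0.2602, 0.0491]
tool_rot: [-1.306, 1.041, -1.041]
ft_force: [-0.2, 0.9, -2.0]
grip_width: 0.135
```

```bash
python3 - <<'E'
from h import *
st();go(455.7,258.3,41,-77.2)
S=snap('side','s19.png')
cv2.imwrite('pics/z19.png',cv2.resize(S['img'][100:220,180:300,::-1],None,fx=5,fy=5,interpolation=cv2.INTER_CUBIC)[:600])
E
```

```text
t 35.15 pos [0.4556 0.2602 0.0491] grip 0.13491913341135633 F [-0.2  0.9 -2. ]
axes(cols x,y,z) [[0.224, 0.001, 0.975], [-0.975, 0.001, 0.224], [-0.0, -1.0, 0.001]] q [-1.495  0.272  1.05   1.951 -0.27   1.067 -1.674]
theta -77.07 tilt 0.07 inc [ 1.8  8.1 -0.4] norm 8.3 turn 0.1 q7 -1.67
```

View pics/z19.png

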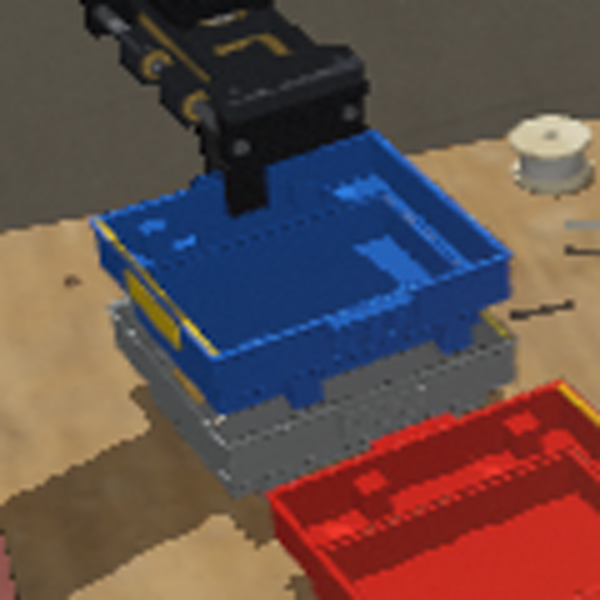

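>>> drive_tool(increments="1.6 3 -0.3 0 255; 0 2 0 0 255; 0 1 0 0 255; 0 0 0 0 255; 0 0 0 0 255")

```text
time: 35.83
position: [0.4552, 0.2583, 0.0426]
tool_rot: [-1.307, 1.041, -1.041]
ft_force: [-0.3, 0.2, -2.3]
grip_width: 0.133
```

>>> drive_tool(increments="0 1 0 0 255; 0 1 0 0 255; 0 0.5 0 0 255; 0 0 0 0 255; 0 0 0 0 255")

```text
time: 36.45
position: [0.4552, 0.2585, 0.0405]
tool_rot: [-1.307, 1.041, -1.041]
ft_force: [-2.4, -0.2, 5.1]
grip_width: 0.129
```

>>> drive_tool(increments="0 0 0 0 150; 0 0 0 0 150; 0 0 0 0 150; 0 -10 0 0 150; 0 -35 0 0 150; 0 -40 0 0 150; 0 0 0 0 150; 0 0 0 0 150")

```text
time: 37.45
position: [0.4548, 0.2584, 0.1249]
tool_rot: [-1.307, 1.042, -1.041]
ft_force: [-1.0, -0.4, -0.2]
grip_width: 0.41
```

```bash
python3 - <<'E'
from h import *
st()
S=snap('side','s20.png');T=snap('top','t20.png')
cv2.imwrite('pics/z20.png',cv2.resize(S['img'][115:200,190:290,::-1],None,fx=7,fy=7,interpolation=cv2.INTER_CUBIC)[:600])
cv2.imwrite('pics/z20b.png',cv2.resize(S['img'][240:360,220:400,::-1],None,fx=4,fy=4,interpolation=cv2.INTER_CUBIC)[:600])
cv2.imwrite('pics/z20t.png',cv2.resize(T['img'][190:280,200:290,::-1],None,fx=6,fy=6,interpolation=cv2.INTER_CUBIC)[:600])
E
```

```text
t 37.45 pos [0.4548 0.2584 0.1249] grip 0.4101042354484949 F [-1.  -0.4 -0.2]
axes(cols x,y,z) [[0.224, -0.0, 0.975], [-0.975, 0.001, 0.224], [-0.001, -1.0, -0.0]] q [-1.589  0.144  1.112  1.874 -0.139  1.207 -1.776]
```

View pics/z20.png

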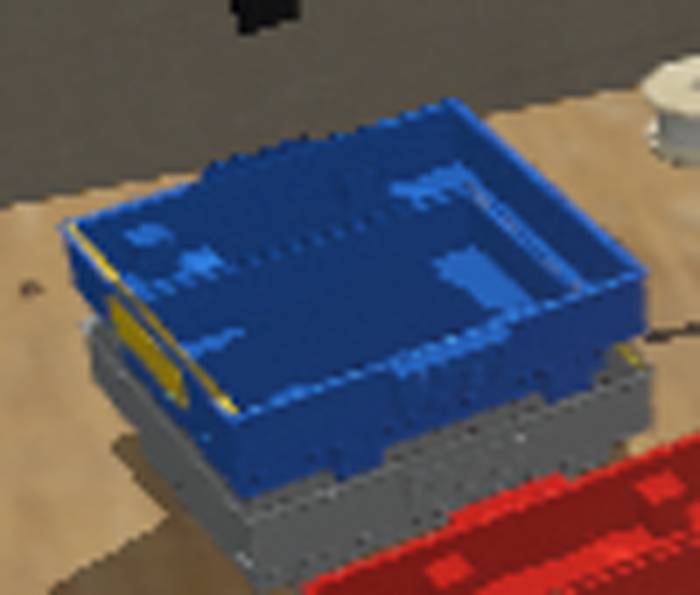

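View pics/z20t.png

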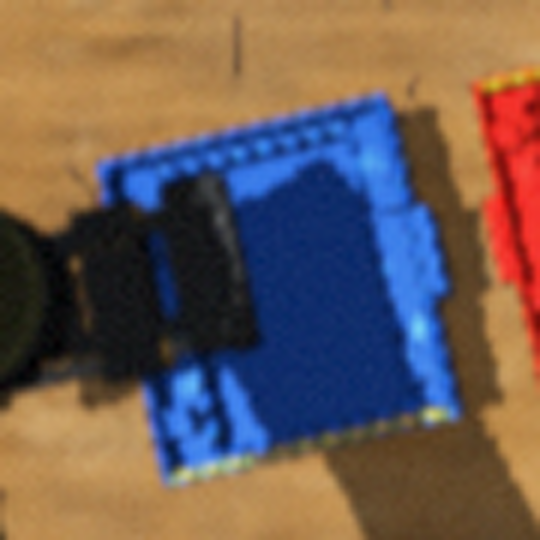

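View pics/z20b.png

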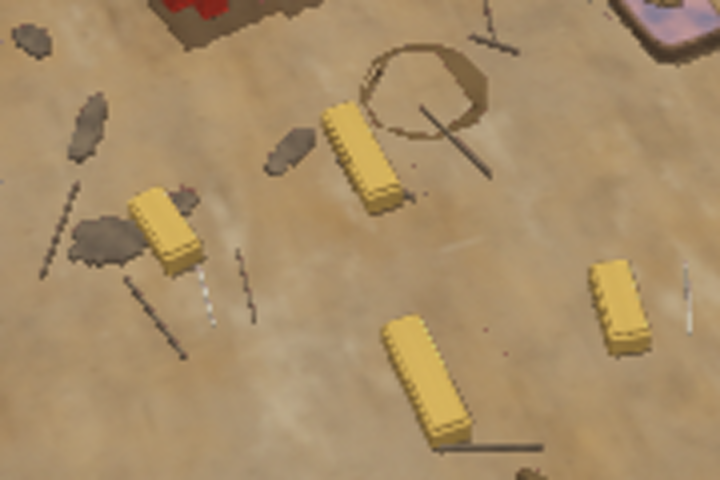

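```bash
sed -i 's/(19,90,60),(33,255,255)/(20,130,150),(32,255,255)/' h.py; python3 - <<'E'
from h import *
S=snap('side');bars(S)
C=[onz(S,190+(u+.5)/7-.5,115+(v+.5)/7-.5,.096)*1e3 for u,v in((65,225),(450,100),(643,270),(235,412))]
print(np.round(C),np.mean(C,0))
go(514.3,-204.6,105,1.5)
E
```

```text
uv 308.0 192.1 n 51 rect c 605.4 65.6 mean [606.5  61.3] LxW 142.6 3.6 ang -77.2 pca -77.3 sd [  3.8 146. ]
uv 309.9 277.3 n 214 rect c 513.7 -205.2 mean [ 513.7 -205.9] LxW 63.9 18.8 ang -88.2 pca -88.7 sd [18.6 64.3]
uv 260.4 295.5 n 175 rect c 406.8 -215.6 mean [ 406.8 -215.9] LxW 45.2 19.0 ang -78.9 pca -78.5 sd [19.2 44.6]
uv 374.4 314.8 n 190 rect c 595.0 -336.9 mean [ 594.9 -337.3] LxW 44.8 18.8 ang 77.5 pca 77.5 sd [18.6 45. ]
uv 325.9 333.4 n 304 rect c 493.8 -342.5 mean [ 494.4 -343.1] LxW 63.8 18.9 ang -89.1 pca -88.8 sd [18.6 64.2]
[[378. 238.  96.]
 [531. 274.  96.]
 [565. 135.  96.]
 [411. 101.  96.]] [471.430916   187.05647692  96.        ]
theta -77.07 tilt 0.11 inc [464.   19.7 -45.1] norm 466.6 turn -78.6 q7 -1.78
```

>>> drive_tool(increments="46.4 2 -4.5 0 130; 46.4 2 -4.5 0 130; 46.4 2 -4.5 0 130; 46.4 2 -4.5 0 130; 46.4 2 -4.5 0 130; 46.4 2 -4.5 0 130; 46.4 2 -4.5 0 130; 46.4 2 -4.5 0 130; 46.4 2 -4.5 0 130; 46.4 2 -4.5 0 130; 0 0 0 -9.8 130; 0 0 0 -9.8 130; 0 0 0 -9.8 130; 0 0 0 -9.8 130; 0 0 0 -9.8 130; 0 0 0 -9.8 130; 0 0 0 -9.8 130; 0 0 0 -9.8 130; 0 0 0 0 130; 0 0 0 0 130")

```text
time: 40.1
position: [0.5148, -0.204, 0.1045]
tool_rot: [-1.571, -0.015, 0.017]
ft_force: [0.6, -0.3, 0.1]
grip_width: 0.493
```

```bash
python3 - <<'E'
from h import *
st();go(514.3,-204.6,-23,1.6)
E
```

```text
t 40.1 pos [ 0.5148 -0.204   0.1045] grip 0.4925790533440174 F [ 0.6 -0.3  0.1]
axes(cols x,y,z) [[1.0, -0.001, -0.02], [0.02, 0.0, 1.0], [-0.001, -1.0, 0.0]] q [-0.46   0.234  0.9    1.822 -0.197  1.18   0.522]
theta 1.16 tilt 0.05 inc [ -0.4 127.5  -0.6] norm 127.5 turn -0.4 q7 0.52
```

>>> drive_tool(increments="-0.4 45 -0.6 -0.4 130; 0 50 0 0 130; 0 24 0 0 130; 0 8 0 0 130; 0 5 0 0 130; 0 3 0 0 130; 0 0 0 0 130; 0 0 0 0 130")

```text
time: 41.1
position: [0.5153, -0.2047, -0.0293]
tool_rot: [-1.571, -0.025, 0.023]
ft_force: [0.4, 0.8, 1.4]
grip_width: 0.491
```

>>> drive_tool(increments="0 0 0 0 255; 0 0 0 0 255; 0 0 0 0 255; 0 0 0 0 255; 0 -10 0 0 255; 0 -40 0 0 255; 0 -50 0 0 255; 0 -45 0 0 255; 0 0 0 0 255; 0 0 0 0 255", squeeze=50)

```text
time: 42.35
position: [0.5141, -0.2041, 0.1145]
tool_rot: [-1.57, -0.023, 0.025]
ft_force: [0.4, -0.1, -2.7]
grip_width: 0.221
```

```bash
python3 - <<'E'
from h import *
st();go(503.5,192.3,115,12.9)
S=snap('side')
cv2.imwrite('pics/z21.png',cv2.resize(S['img'][180:330,230:410,::-1],None,fx=4,fy=4,interpolation=cv2.INTER_CUBIC)[:600])
E
```

```text
t 42.35 pos [ 0.5141 -0.2041  0.1145] grip 0.22053861721123263 F [ 0.4 -0.1 -2.7]
axes(cols x,y,z) [[1.0, -0.001, -0.03], [0.03, 0.001, 1.0], [-0.001, -1.0, 0.001]] q [-0.475  0.223  0.916  1.812 -0.19   1.199  0.528]
theta 1.74 tilt 0.07 inc [ 1.400e+00 -1.000e-01  3.966e+02] norm 396.6 turn -11.2 q7 0.53
```

View pics/z21.png

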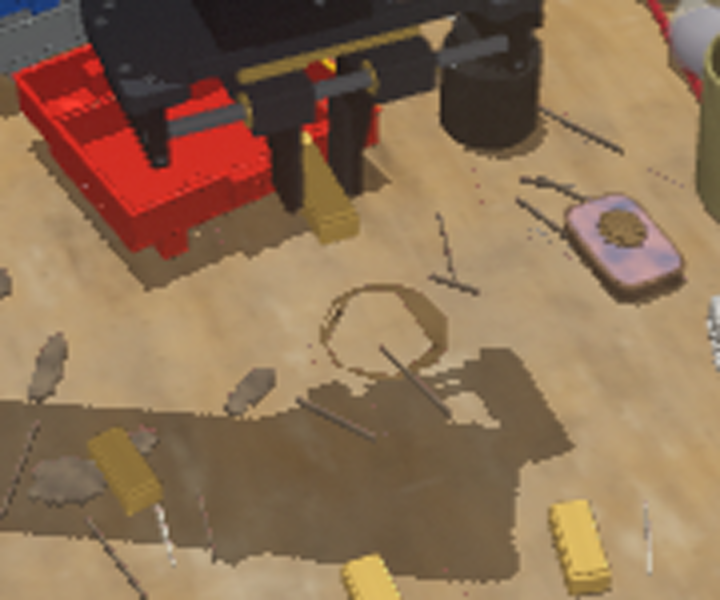

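>>> drive_tool(increments="0 0 44 0 255; 0 0 44 0 255; 0 0 44 0 255; 0 0 44 0 255; 0 0 44 0 255; 0 0 44 0 255; 0 0 44 0 255; 0 0 44 0 255; 1.4 0 44.6 0 255; 0 0 0 -5.6 255; 0 0 0 -5.6 255; 0 0 0 0 255; 0 0 0 0 255")

```text
time: 44.02
position: [0.5036, 0.1914, 0.1141]
tool_rot: [-1.564, -0.174, 0.177]
ft_force: [0.3, 0.7, -2.0]
grip_width: 0.224
```

```bash
python3 - <<'E'
from h import *
st();go(503.5,192.3,24,12.9)
S=snap('side')
cv2.imwrite('pics/z22.png',cv2.resize(S['img'][60:210,180:340,::-1],None,fx=4,fy=4,interpolation=cv2.INTER_CUBIC)[:600])
E
```

```text
t 44.02 pos [0.5036 0.1914 0.1141] grip 0.2238068256401429 F [ 0.3  0.7 -2. ]
axes(cols x,y,z) [[0.975, -0.001, -0.222], [0.222, -0.001, 0.975], [-0.002, -1.0, -0.001]] q [-0.981  0.145  0.621  1.839 -0.09   1.187 -0.107]
theta 12.82 tilt 0.1 inc [ 0.3 90.1  1. ] norm 90.1 turn -0.1 q7 -0.11
```

View pics/z22.png

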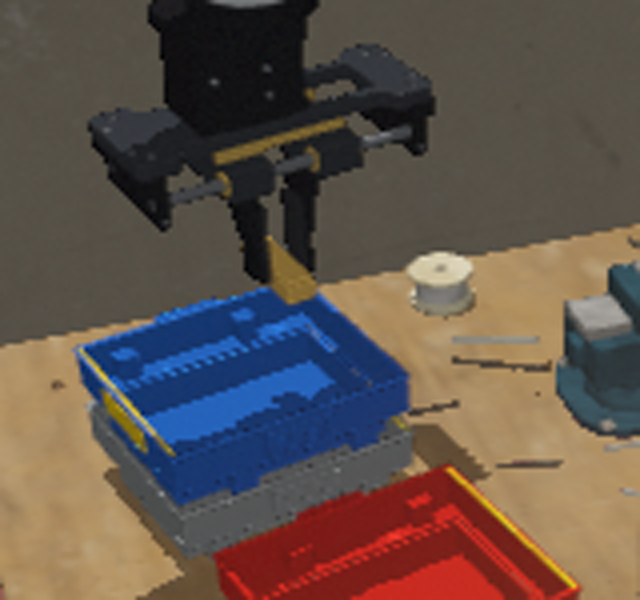

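>>> drive_tool(increments="0.3 40 1 0 255; 0 35 0 0 255; 0 12 0 0 255; 0 4 0 0 255; 0 2 0 0 255; 0 1 0 0 255; 0 0 0 0 255; 0 0 0 0 255")

```text
time: 45.08
position: [0.5045, 0.1931, 0.0215]
tool_rot: [-1.563, -0.178, 0.177]
ft_force: [0.2, -0.1, -1.4]
grip_width: 0.225
```

>>> drive_tool(increments="0 1.5 0 0 255; 0 1 0 0 255; 0 0.5 0 0 255; 0 0 0 0 255; 0 0 0 0 160; 0 0 0 0 160; 0 0 0 0 160; 0 -10 0 0 160; 0 -40 0 0 160; 0 -50 0 0 160; 0 0 0 0 160; 0 0 0 0 160")

```text
time: 46.58
position: [0.5041, 0.193, 0.1183]
tool_rot: [-1.563, -0.177, 0.177]
ft_force: [-0.3, -0.2, -0.4]
grip_width: 0.372
```

```bash
python3 - <<'E'
from h import *
st();go(494.7,-342.4,105,1)
S=snap('side')
cv2.imwrite('pics/z23.png',cv2.resize(S['img'][90:210,180:320,::-1],None,fx=5,fy=5,interpolation=cv2.INTER_CUBIC)[:600])
bars(S)
E
```

```text
t 46.58 pos [0.5041 0.193  0.1183] grip 0.3716149533670358 F [-0.3 -0.2 -0.4]
axes(cols x,y,z) [[0.975, 0.0, -0.224], [0.224, 0.001, 0.975], [0.0, -1.0, 0.001]] q [-0.989  0.142  0.627  1.834 -0.09   1.193 -0.108]
theta 12.94 tilt 0.04 inc [-129.    12.9 -519.7] norm 535.6 turn 11.9 q7 -0.11
uv 248.2 153.6 n 34 rect c 512.1 282.3 mean [511.  283.4] LxW 27.1 18.5 ang -77.8 pca 82.1 sd [17.8 27.6]
uv 308.3 192.4 n 51 rect c 605.4 65.6 mean [606.8  59.9] LxW 142.6 3.6 ang -77.2 pca -77.3 sd [  3.8 145.6]
uv 260.4 295.6 n 177 rect c 406.7 -215.7 mean [ 406.8 -216.2] LxW 45.3 19.4 ang -77.8 pca -78.3 sd [19.3 44.9]
uv 374.4 314.8 n 190 rect c 595.0 -336.9 mean [ 594.9 -337.3] LxW 44.8 18.8 ang 77.5 pca 77.5 sd [18.6 45. ]
uv 325.9 333.4 n 305 rect c 493.8 -342.5 mean [ 494.3 -343.2] LxW 63.8 18.9 ang -89.1 pca -88.9 sd [18.7 64.2]
```

View pics/z23.png

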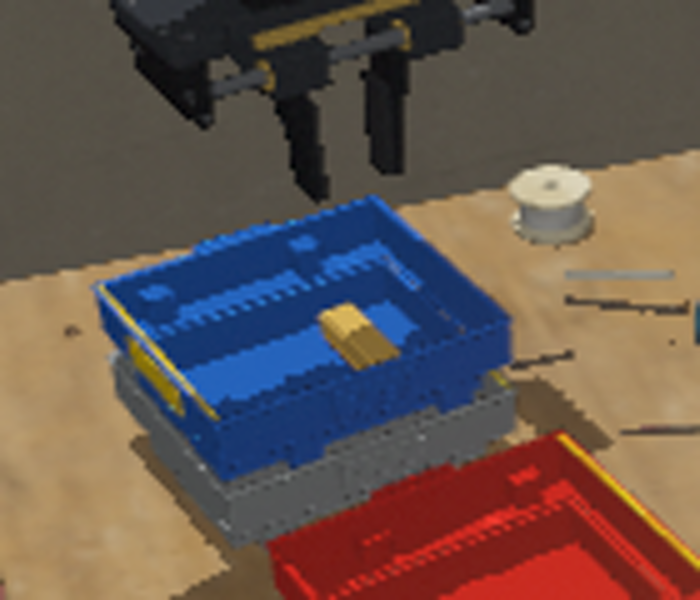

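>>> drive_tool(increments="-10.75 1.1 -43.3 0 130; -10.75 1.1 -43.3 0 130; -10.75 1.1 -43.3 0 130; -10.75 1.1 -43.3 0 130; -10.75 1.1 -43.3 0 130; -10.75 1.1 -43.3 0 130; -10.75 1.1 -43.3 0 130; -10.75 1.1 -43.3 0 130; -10.75 1.1 -43.3 0 130; -10.75 1.1 -43.3 0 130; -10.75 1.1 -43.3 0 130; -10.75 1.1 -43.3 0 130; 0 0 0 6 130; 0 0 0 5.9 130; 0 0 0 0 130; 0 0 0 0 130")

```text
time: 48.62
position: [0.4944, -0.342, 0.1041]
tool_rot: [-1.57, -0.015, 0.017]
ft_force: [-0.0, 0.7, 0.5]
grip_width: 0.49
```

```bash
python3 - <<'E'
from h import *
st();go(494.7,-342.4,-23,1)
S=snap('side')
cv2.imwrite('pics/z24.png',cv2.resize(S['img'][230:380,240:420,::-1],None,fx=4,fy=4,interpolation=cv2.INTER_CUBIC)[:600])
E
```

```text
t 48.62 pos [ 0.4944 -0.342   0.1041] grip 0.4897071222576243 F [-0.   0.7  0.5]
axes(cols x,y,z) [[1.0, -0.001, -0.02], [0.02, 0.0, 1.0], [-0.001, -1.0, 0.0]] q [-0.236  0.403  0.997  1.708 -0.357  1.228  0.867]
theta 1.14 tilt 0.08 inc [  0.4 127.1  -0.5] norm 127.1 turn 0.1 q7 0.87
```

View pics/z24.png

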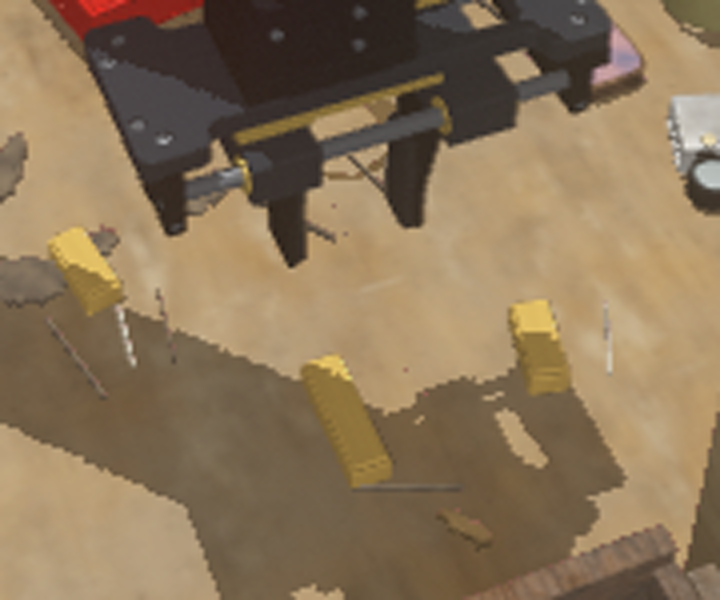

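>>> drive_tool(increments="0.4 45 -0.5 0.1 130; 0 50 0 0 130; 0 24 0 0 130; 0 8 0 0 130; 0 4 0 0 130; 0 3 0 0 130; 0 0 0 0 130; 0 0 0 0 130")

```text
time: 49.68
position: [0.4957, -0.3431, -0.0285]
tool_rot: [-1.571, -0.014, 0.012]
ft_force: [0.4, 0.3, 0.4]
grip_width: 0.488
```

>>> drive_tool(increments="0 0 0 0 255; 0 0 0 0 255; 0 0 0 0 255; 0 0 0 0 255; 0 -10 0 0 255; 0 -40 0 0 255; 0 -50 0 0 255; 0 -45 0 0 255; 0 0 0 0 255; 0 0 0 0 255")

```text
time: 50.92
position: [0.4948, -0.3422, 0.1153]
tool_rot: [-1.57, -0.012, 0.013]
ft_force: [-0.4, 1.3, -2.2]
grip_width: 0.224
```

```bash
python3 - <<'E'
from h import *
st();go(441.1,178.1,117,12.9)
S=snap('side')
cv2.imwrite('pics/z25.png',cv2.resize(S['img'][190:340,240:420,::-1],None,fx=4,fy=4,interpolation=cv2.INTER_CUBIC)[:600])
E
```

```text
t 50.92 pos [ 0.4948 -0.3422  0.1153] grip 0.2241318764603103 F [-0.4  1.3 -2.2]
axes(cols x,y,z) [[1.0, -0.001, -0.016], [0.016, 0.001, 1.0], [-0.001, -1.0, 0.001]] q [-0.243  0.395  1.007  1.695 -0.35   1.248  0.86 ]
theta 0.94 tilt 0.07 inc [-45.1  -1.1 521.1] norm 523.1 turn -12.0 q7 0.86
```

View pics/z25.png

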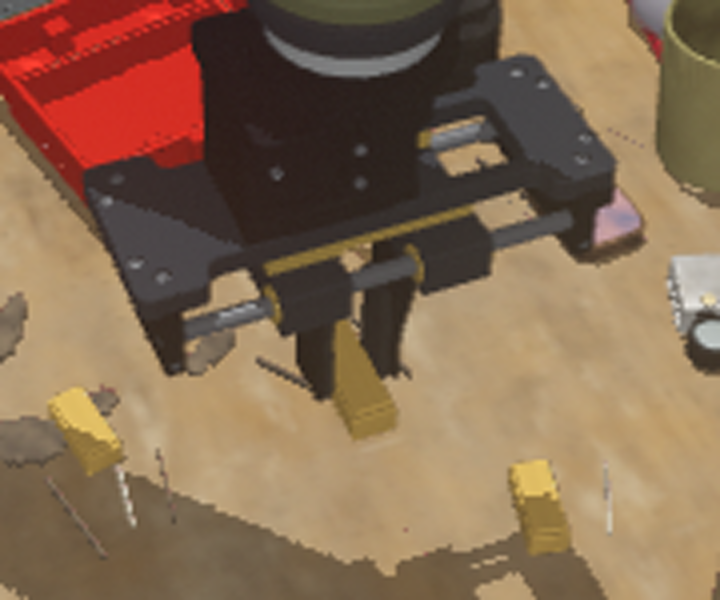

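>>> drive_tool(increments="-3.75 0 43.4 0 255; -3.75 0 43.4 0 255; -3.75 0 43.4 0 255; -3.75 0 43.4 0 255; -3.75 0 43.4 0 255; -3.75 0 43.4 0 255; -3.75 0 43.4 0 255; -3.75 0 43.4 0 255; -3.75 0 43.4 0 255; -3.75 0 43.4 0 255; -3.75 0 43.4 0 255; -3.75 0 43.7 0 255; 0 0 0 -6 255; 0 0 0 -6 255; 0 0 0 0 255; 0 0 0 0 255")

```text
time: 52.98
position: [0.4412, 0.1769, 0.1151]
tool_rot: [-1.564, -0.175, 0.177]
ft_force: [-0.1, -0.4, -2.3]
grip_width: 0.221
```

```bash
python3 - <<'E'
from h import *
st();go(441.1,178.1,24,12.9)
S=snap('side')
cv2.imwrite('pics/z26.png',cv2.resize(S['img'][60:210,180:340,::-1],None,fx=4,fy=4,interpolation=cv2.INTER_CUBIC)[:600])
E
```

```text
t 52.98 pos [0.4412 0.1769 0.1151] grip 0.22093091824144165 F [-0.1 -0.4 -2.3]
axes(cols x,y,z) [[0.975, -0.001, -0.222], [0.222, -0.001, 0.975], [-0.001, -1.0, -0.001]] q [-1.103 -0.024  0.664  1.981  0.016  1.181 -0.221]
theta 12.82 tilt 0.09 inc [ 0.3 91.1  1.2] norm 91.1 turn -0.1 q7 -0.22
```

View pics/z26.png

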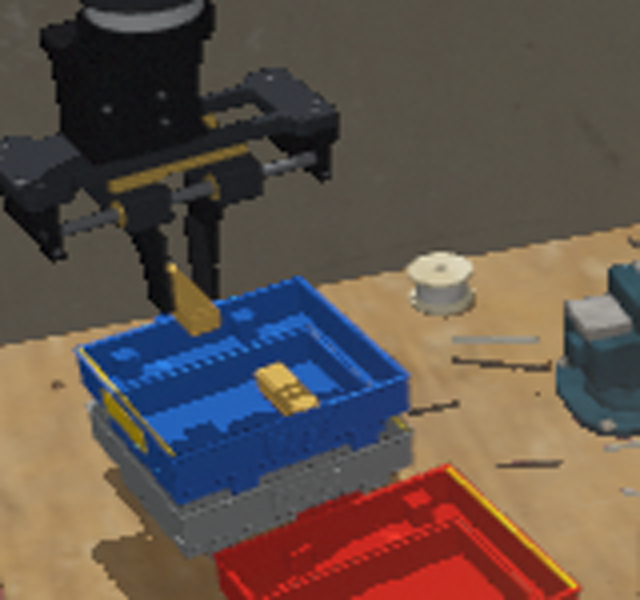

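>>> drive_tool(increments="0.3 40 1.2 0 255; 0 35 0 0 255; 0 12 0 0 255; 0 4 0 0 255; 0 2 0 0 255; 0 1 0 0 255; 0 0 0 0 255; 0 0 0 0 255")

```text
time: 54.02
position: [0.442, 0.1789, 0.0223]
tool_rot: [-1.563, -0.178, 0.177]
ft_force: [-0.8, 0.4, -2.1]
grip_width: 0.22
```

>>> drive_tool(increments="0 2 0 0 255; 0 1 0 0 255; 0 0.5 0 0 255; 0 0 0 0 255; 0 0 0 0 160; 0 0 0 0 160; 0 0 0 0 160; 0 -10 0 0 160; 0 -40 0 0 160; 0 -50 0 0 160; 0 0 0 0 160; 0 0 0 0 160")

```text
time: 55.52
position: [0.4416, 0.1787, 0.1185]
tool_rot: [-1.563, -0.177, 0.177]
ft_force: [0.9, -0.2, -0.5]
grip_width: 0.378
```

```bash
python3 - <<'E'
from h import *
st();go(530.9,-68.8,85,102.9)
S=snap('side');T=snap('top')
cv2.imwrite('pics/z27.png',cv2.resize(S['img'][90:240,180:340,::-1],None,fx=4,fy=4,interpolation=cv2.INTER_CUBIC)[:600])
cv2.imwrite('pics/z27t.png',cv2.resize(T['img'][180:290,200:340,::-1],None,fx=5,fy=5,interpolation=cv2.INTER_CUBIC)[:600])
E
```

```text
t 55.52 pos [0.4416 0.1787 0.1185] grip 0.37750874398689427 F [ 0.9 -0.2 -0.5]
axes(cols x,y,z) [[0.975, 0.0, -0.224], [0.224, 0.001, 0.975], [0.0, -1.0, 0.001]] q [-1.117 -0.027  0.675  1.976  0.018  1.186 -0.223]
theta 12.94 tilt 0.04 inc [  31.6   33.4 -261.2] norm 265.2 turn -90.0 q7 -0.22
```

View pics/z27.png

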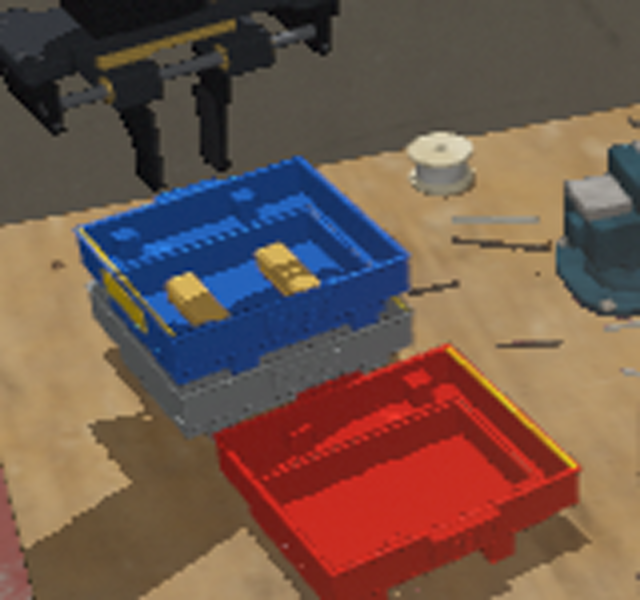

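View pics/z27t.png

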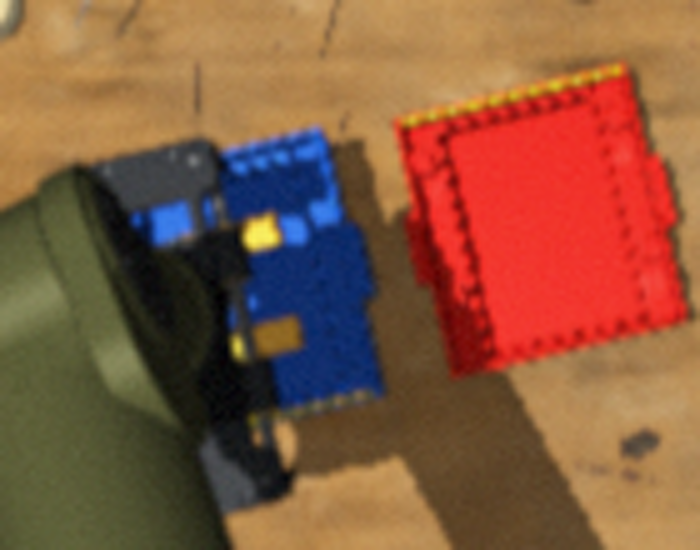

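```bash
python3 - <<'E'
from h import *
T=snap('top');S=snap('side')
q=[(398,122),(627,65),(687,320),(455,375)]
C=np.array([onz(T,200+(u+.5)/5-.5,180+(v+.5)/5-.5,.052)*1e3 for u,v in q]);x=(C[0]+C[1]-C[2]-C[3]);print('top',C.mean(0),np.degrees(np.arctan2(x[1],x[0])),np.linalg.norm(x)/2)
print('expected', 530.9-75*.2215, -68.8+75*.975)
cv2.imwrite('pics/z28.png',cv2.resize(S['img'][165:250,225:335,::-1],None,fx=7,fy=7,interpolation=cv2.INTER_CUBIC)[:600])
E
```

```text
top [514.28412489   1.24767654  52.        ] 12.438544770734168 159.27229246868194
expected 514.2875 4.325000000000003
```

View pics/z28.png

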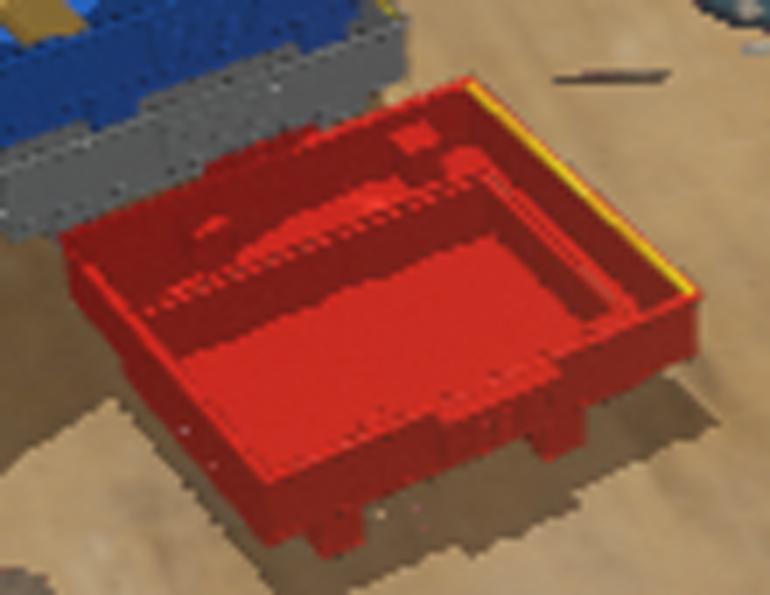

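>>> drive_tool(increments="5.3 4 -43.5 0 150; 5.3 4 -43.5 0 150; 5.3 4 -43.5 0 150; 5.3 4 -43.5 0 150; 5.3 4 -43.5 0 140; 5.3 4 -43.5 0 140; 0 0 0 -10 140; 0 0 0 -10 140; 0 0 0 -10 140; 0 0 0 -10 140; 0 0 0 -10 140; 0 0 0 -10 140; 0 0 0 -10 140; 0 0 0 -10 140; 0 0 0 -10 140; 0 0 0 0 140; 0 0 0 0 140")

```text
time: 57.85
position: [0.5308, -0.0687, 0.0939]
tool_rot: [-1.095, -1.371, 1.372]
ft_force: [-0.2, 0.2, 0.3]
grip_width: 0.452
```

```bash
python3 - <<'E'
from h import *
st();go(530.9,-69,-3,102.8)
S=snap('side')
cv2.imwrite('pics/z29.png',cv2.resize(S['img'][110:260,210:380,::-1],None,fx=4,fy=4,interpolation=cv2.INTER_CUBIC)[:600])
E
```

```text
t 57.85 pos [ 0.5308 -0.0687  0.0939] grip 0.4515386465088085 F [-0.2  0.2  0.3]
axes(cols x,y,z) [[-0.221, -0.001, -0.975], [0.975, -0.0, -0.221], [0.0, -1.0, 0.001]] q [-0.594  0.169  0.741  1.874 -0.125  1.146  1.985]
theta 102.76 tilt 0.05 inc [-0.3 96.9 -0.1] norm 96.9 turn -0.0 q7 1.98
```

View pics/z29.png

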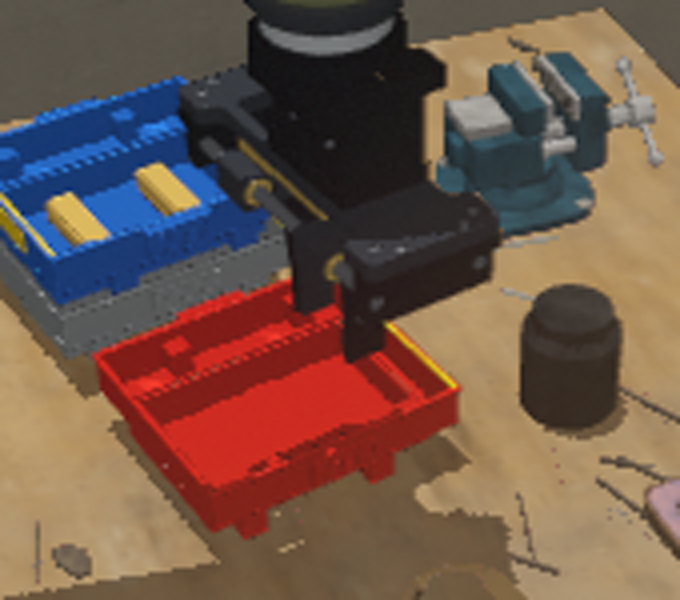

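>>> drive_tool(increments="-0.3 35 0 0 140; 0 35 0 0 140; 0 18 0 0 140; 0 5 0 0 140; 0 2.5 0 0 140; 0 0 0 0 140; 0 0 0 0 140")

```text
time: 58.78
position: [0.532, -0.0689, -0.0003]
tool_rot: [-1.095, -1.375, 1.373]
ft_force: [0.3, -0.8, -0.1]
grip_width: 0.451
```

>>> drive_tool(increments="0 0 0 0 255; 0 0 0 0 255; 0 0 0 0 255; 0 0 0 0 255; 0 0 0 0 255", squeeze=60)

```text
time: 59.4
position: [0.5312, -0.0688, -0.0011]
tool_rot: [-1.094, -1.374, 1.373]
ft_force: [-0.1, 0.0, 0.6]
grip_width: 0.131
```

>>> drive_tool(increments="0 -5 0 0 255; 0 -15 0 0 255; 0 -30 0 0 255; 0 -40 0 0 255; 0 -41 0 0 255; 0 0 0 0 255; 35 0 0 0 255; 40 0 0 0 255; 40 0 0 0 255; 40 0 0 0 255; 30 0 0 0 255; 0 0 0 0 255; 0 0 0 0 255; 0 0 0 0 255")

```text
time: 61.15
position: [0.4899, 0.1099, 0.1296]
tool_rot: [-1.095, -1.371, 1.373]
ft_force: [-0.2, -0.1, -2.6]
grip_width: 0.131
```

```bash
python3 - <<'E'
from h import *
st();go(489,112,98,102.9)
S=snap('side')
cv2.imwrite('pics/z30.png',cv2.resize(S['img'][60:200,180:320,::-1],None,fx=4,fy=4,interpolation=cv2.INTER_CUBIC)[:600])
E
```

```text
t 61.15 pos [0.4899 0.1099 0.1296] grip 0.1308668028319806 F [-0.2 -0.1 -2.6]
axes(cols x,y,z) [[-0.222, -0.0, -0.975], [0.975, -0.001, -0.222], [-0.001, -1.0, 0.0]] q [-0.848  0.034  0.59   1.904 -0.02   1.21   1.544]
theta 102.81 tilt 0.04 inc [ 2.3 31.6  0.4] norm 31.7 turn -0.1 q7 1.54
```

View pics/z30.png

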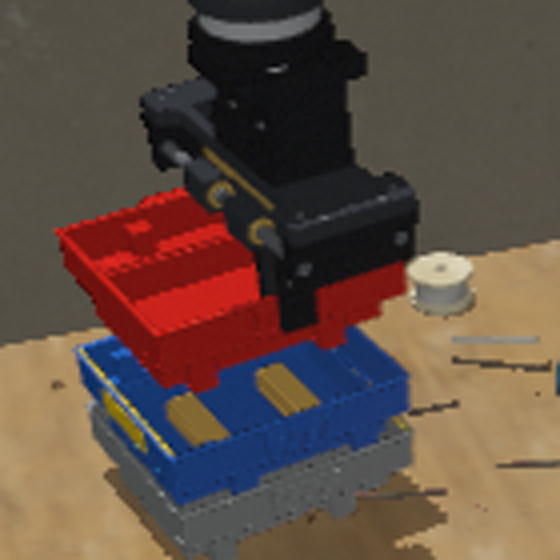

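>>> drive_tool(increments="2.2 12 0.4 -0.1 255; 0 12 0 0 255; 0 7 0 0 255; 0 0 0 0 255; 0 0 0 0 255; 0 0 0 0 255")

```text
time: 61.95
position: [0.4893, 0.1136, 0.0993]
tool_rot: [-1.093, -1.376, 1.374]
ft_force: [-0.2, 0.6, -2.6]
grip_width: 0.127
```

```bash
python3 - <<'E'
from h import *
st();go(489,112,87,102.9)
S=snap('side')
cv2.imwrite('pics/z31.png',cv2.resize(S['img'][85:200,180:300,::-1],None,fx=5,fy=5,interpolation=cv2.INTER_CUBIC)[:600])
E
```

```text
t 61.95 pos [0.4893 0.1136 0.0993] grip 0.12727438465362795 F [-0.2  0.6 -2.6]
axes(cols x,y,z) [[-0.226, 0.001, -0.974], [0.974, 0.0, -0.226], [0.0, -1.0, -0.001]] q [-0.845  0.066  0.589  1.941 -0.04   1.146  1.558]
theta 103.03 tilt 0.05 inc [-1.5 12.3  0.6] norm 12.4 turn 0.1 q7 1.56
```

View pics/z31.png

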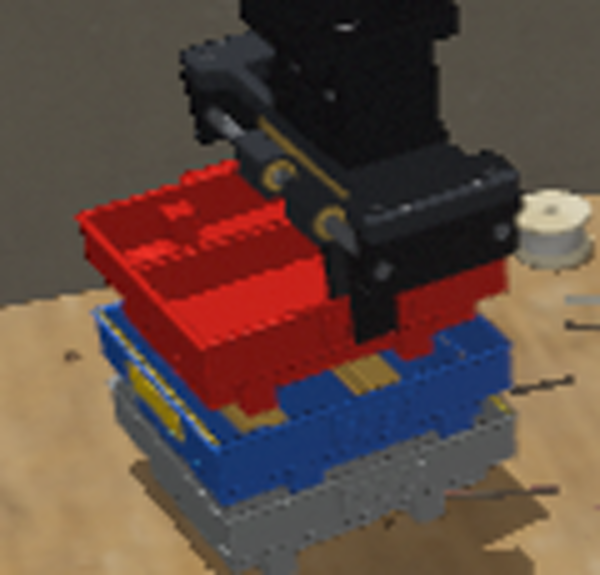

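>>> drive_tool(increments="-1.2 4 0.4 0 255; 0 4 0 0 255; 0 2 0 0 255; 0 0 0 0 255; 0 0 0 0 255")

```text
time: 62.62
position: [0.4889, 0.1122, 0.0889]
tool_rot: [-1.093, -1.375, 1.375]
ft_force: [0.5, 0.6, -2.5]
grip_width: 0.133
```

>>> drive_tool(increments="0 1 0 0 255; 0 1 0 0 255; 0 0.5 0 0 255; 0 0 0 0 255; 0 0 0 0 255")

```text
time: 63.25
position: [0.489, 0.1121, 0.0868]
tool_rot: [-1.093, -1.375, 1.374]
ft_force: [-2.0, -1.5, 3.6]
grip_width: 0.129
```

Seated at 87 mm as expected. Release and check.

>>> drive_tool(increments="0 0 0 0 150; 0 0 0 0 150; 0 0 0 0 150; 0 -10 0 0 150; 0 -35 0 0 150; 0 -45 0 0 150; -40 0 0 0 150; -45 0 0 0 150; -45 0 0 0 150; -40 0 0 0 150; -40 0 0 0 150; 0 0 0 0 150; 0 0 0 0 150")

```text
time: 64.88
position: [0.5363, -0.0916, 0.1766]
tool_rot: [-1.092, -1.376, 1.374]
ft_force: [-1.2, -0.1, -0.4]
grip_width: 0.407
```

```bash
python3 - <<'E'
from h import *
st()
S=snap('side','s32.png');T=snap('top','t32.png')
cv2.imwrite('pics/z32.png',cv2.resize(S['img'][100:200,190:300,::-1],None,fx=6,fy=6,interpolation=cv2.INTER_CUBIC)[:600])
cv2.imwrite('pics/z32t.png',cv2.resize(T['img'][185:285,190:300,::-1],None,fx=6,fy=6,interpolation=cv2.INTER_CUBIC)[:600])
bars(S)
E
```

```text
t 64.88 pos [ 0.5363 -0.0916  0.1766] grip 0.40711757530091996 F [-1.2 -0.1 -0.4]
axes(cols x,y,z) [[-0.226, 0.0, -0.974], [0.974, 0.001, -0.226], [0.001, -1.0, -0.0]] q [-0.618  0.114  0.802  1.753 -0.086  1.31   2.001]
uv 270.3 129.7 n 26 rect c 605.1 388.0 mean [605.3 386.7] LxW 105.0 3.7 ang -76.8 pca -77.0 sd [  4.2 112. ]
uv 260.3 295.6 n 181 rect c 406.5 -215.8 mean [ 406.6 -216. ] LxW 45.4 19.6 ang -78.9 pca -78.0 sd [19.4 45.3]
uv 374.4 314.9 n 191 rect c 594.5 -337.2 mean [ 594.7 -337.5] LxW 45.4 18.8 ang 78.8 pca 77.4 sd [18.6 45.2]
```

View pics/z32.png

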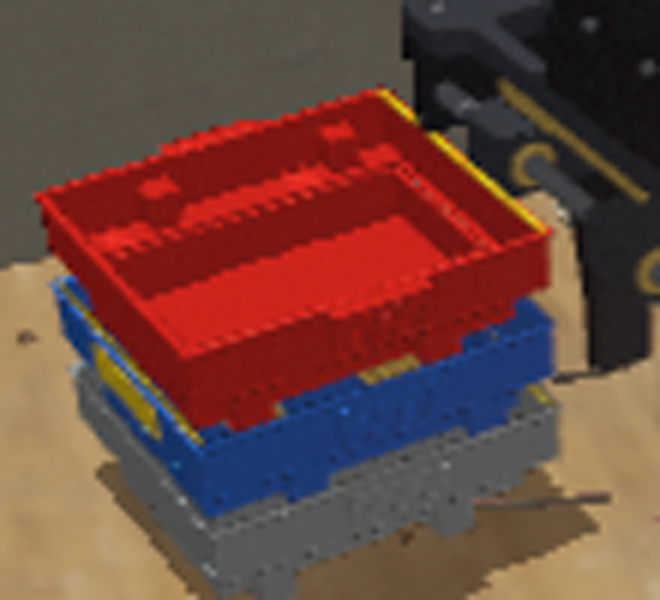

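View pics/z32t.png

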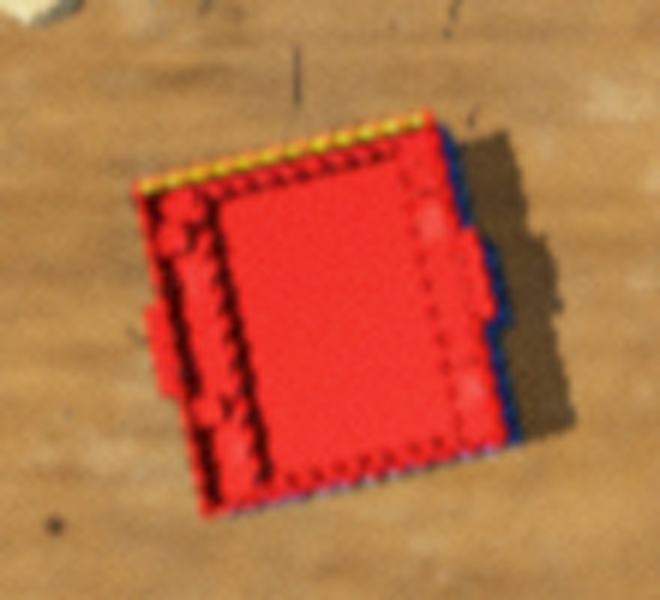

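View pics/s32.png

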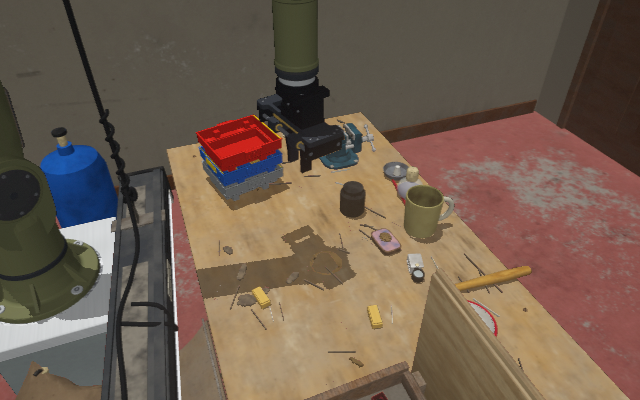

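```bash
python3 - <<'E'
from h import *
S=snap('side');T=snap('top')
s=dict(pp=(383,90),pm=(550,235),mm=(190,357),mp=(38,197));t=dict(pp=(135,185),pm=(433,115),mm=(510,443),mp=(207,515))
f=lambda p,c,r:(c+(p[0]+.5)/6-.5,r+(p[1]+.5)/6-.5)
A=[];B=[];C=[]
for k in s:
    a=f(s[k],190,100);b=f(t[k],190,185);A.append(onz(S,*a,.14));B.append(onz(T,*b,.14));C.append(tri(S,a,T,b)[0])
for X in(A,B,C): X=np.array(X)*1e3;print(X.round(0).tolist(),X.mean(0))
E
```

```text
[[533.0, 271.0, 140.0], [565.0, 131.0, 140.0], [411.0, 96.0, 140.0], [377.0, 235.0, 140.0]] [471.67369979 183.07975016 140.        ]
[[534.0, 271.0, 140.0], [565.0, 129.0, 140.0], [410.0, 92.0, 140.0], [378.0, 234.0, 140.0]] [471.5823725  181.51174598 140.        ]
[[533.0, 271.0, 140.0], [565.0, 129.0, 141.0], [410.0, 91.0, 143.0], [378.0, 234.0, 140.0]] [471.46816478 181.37115835 141.10568083]
```

```bash
python3 - <<'E'
from h import *
print(workorder.close_job())
E
```

```text
the job is handed in; nothing more can be done
None
```

The job is done and handed in at about 65 s robot time. `close_job` gave no verdict, so success rests on my own checks below.

- **Bins:** I took red and then blue out of grey and parked them nested beside it. After the long bar went into grey, I set blue on grey's ledges turned half a turn. Red went on blue last, at grey's original yaw.
- **Bars:** There was one long bar and there were two middle bars. The long bar is flat on the grey floor and both middle bars are flat on the blue floor. The two short bars never moved and lie well over 100 mm from the grey bin.
- **Bystanders:** The jar, tin and loupe were not touched and look to be where they were.

**Last checks**
- **Height:** Blue seated at the reading expected for 44 mm on grey. Red seated as expected on blue, and its rim measured 140–141 mm, against 140 mm expected.
- **Centring:** Blue was within about 1 mm of grey in the side view. Red's position at release put it within about 1 mm of grey. The final pictures put red 2 to 4 mm off in y, which I took as corner-picking noise and is within the 8 mm allowed.
- **Touching:** The gripper was open and clear of everything when I handed in.

**What disagreed**
- **Tool height:** The reported tool height was about 34 mm lower than the finger tips looked in the pictures. My first grasp of red closed above the lug on nothing. I worked with that offset from then on, and contact heights agreed with it.
- **Camera:** Positions from the two cameras differed by up to 4 mm in y at the bins.

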